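Change the laundry's filter cartridges and open the water

TASK

Change the water filters: push, twist a quarter turn anticlockwise and lift out each used cartridge now locked in the manifold and stand it in the tray, and push every fresh cartridge from the counter into a free socket against the spring, lugs in the notches, and twist it a quarter turn clockwise until it locks with its wing grip in line with the row (any fresh cartridge in any socket). When all that is done, and not before, turn the valve handwheel anticlockwise, about one full turn, until it stops fully open; leave the other things where they are.

Things in the scene. Friction and masses are not known exactly. Their poses are not given: they have to be found in the camera images.
- cartridge_a: fresh filter cartridge, white, loose, upright, 0.14 kg. Origin: centre of underside, z up. Neck 47 mm dia to z 20 mm; two lugs at its foot (z 0 to 7, 8 mm wide) reach 32 mm out along +x and -x; body 61 mm dia, z 20 to 60; on top a grey wing grip, a bar 50 mm long along x (in line with the lugs), 14 mm thick, z 60 to 96. Weighted foot. Same after half a turn about z
- cartridge_b: fresh filter cartridge, white, loose, upright, 0.14 kg. Origin: centre of underside, z up. Neck 47 mm dia to z 20 mm; two lugs at its foot (z 0 to 7, 8 mm wide) reach 32 mm out along +x and -x; body 61 mm dia, z 20 to 60; on top a grey wing grip, a bar 50 mm long along x (in line with the lugs), 14 mm thick, z 60 to 96. Weighted foot. Same after half a turn about z
- cartridge_c: fresh filter cartridge, white, loose, upright, 0.14 kg. Origin: centre of underside, z up. Neck 47 mm dia to z 20 mm; two lugs at its foot (z 0 to 7, 8 mm wide) reach 32 mm out along +x and -x; body 61 mm dia, z 20 to 60; on top a grey wing grip, a bar 50 mm long along x (in line with the lugs), 14 mm thick, z 60 to 96. Weighted foot. Same after half a turn about z
- old_a: used filter cartridge, of the same shape, size and axes as a fresh one, at the start locked in socket_a (its x axis along the manifold's y); may be absent
- old_b: used filter cartridge, of the same shape, size and axes as a fresh one, at the start locked in socket_b (its x axis along the manifold's y); may be absent
- old_c: used filter cartridge, of the same shape, size and axes as a fresh one, at the start locked in socket_c (its x axis along the manifold's y); may be absent
- tray: white open tray for the used cartridges, fixed on the counter, 200 mm (x) by 110 mm (y), walls 4 mm thick and 22 mm high, floor 4 mm thick; room for two cartridges side by side along x. Origin: centre of the underside, z up. Beyond it, over the counter at x above 0.58 m and y below -0.2 m, hangs a wall cabinet, underside 0.45 m up: keep the arm clear
- socket_a (a point): centre of the mouth of the left (+y) bayonet socket, 44 mm above the counter, axes as the manifold's. All three sockets are alike: bore 53 mm, collar 82 mm outside, two entry notches 14 mm wide at manifold +x and -x, marked by short black bars; from each the lugs turn clockwise under a lip to a lock recess with a stop at manifold -y and +y. The other way is blocked
- socket_b (a point): centre of the mouth of the middle bayonet socket, 44 mm above the counter, axes as the manifold's. Depths: a spring plate 8 mm below the mouth gives 12.5 mm (2 to 4 N); fully pushed in, a cartridge's underside is 20 mm below the mouth (body on the collar); its lugs pass under the lip from 17 mm; locked and let go it rises to 15 mm; not locked, to 8 mm
- socket_c (a point): centre of the mouth of the right bayonet socket, 44 mm above the counter, axes as the manifold's. Like the other two
- manifold: water filter manifold, fixed to the counter (its place and yaw vary): white base plate 100 mm (x) by 425 mm (y) by 20 mm with three grey sockets in a row along its y axis at y = +30, -60, -150 mm, and the valve handwheel at y = +155 mm. Origin: on the counter, under the row's line; z up
- wheel_axis (a point): point on the upright axis of the valve handwheel (ring 100 mm diameter at 65 mm above the counter), 90 mm above the counter
- wheel_knob (a point): middle of the handwheel's black upright knob (18 mm diameter, from 70 to 112 mm above the counter), 50 mm from the wheel axis; it spins freely about its own axis, so it can be held without turning the gripper
- valve (a joint): angle of the handwheel, rad: 0 is shut, grows anticlockwise seen from above, stop at 6.9 (fully open); starts at 0 to 0.6 with the knob towards manifold +x at 0. Moderate friction (0.06 N m), stays where it is left
- soap_bar: yellow bar of soap, 55x78x20 mm, bystander; origin: centre of its underside
- peg_a: clothes peg lying flat, 15x72x12 mm, bystander; origin: centre of its underside
- spool_white: spool of white thread, 29 mm wide, 45 mm high, bystander; origin: centre of its underside
- button_jar: jar with a white lid, 60 mm wide, 85 mm high, bystander; origin: centre of its underside
- tape_measure: tape measure, 40x82x62 mm, bystander; origin: centre of its underside
- dose_cap: blue dosing cup, 59 mm wide, 52 mm high, bystander; origin: centre of its underside

How it is judged:
By the outcome, as a careful person would: the job done as asked, in the order asked, and still so for the second after the job is handed in, with the robot touching nothing.
Of old_a, old_b, old_c only 1 to 2 are there at a start; the rules pass over those that are not, and their reading is None.
At some moment in a run one of cartridge_a, cartridge_b, cartridge_c may be knocked a few centimetres aside while the robot is not near it.
Once in a run the grip may slacken for a moment while it holds something.
It also fails if it takes over 200 s, if anything falls off the work surface, if the arm or the gripper's body presses on something with over 40 N, if the wrist force passes 120 N, or if a joint passes its speed limit or range.

ROBOT

A 6-joint arm with a two-finger parallel gripper is mounted at the origin on a cart in front of the work surface, level with it; the furniture and walls round the work are solid. World frame = base frame: x ahead of the robot, y to its left, z up, the work surface at z = 0. Lengths are in m, angles in rad, forces in N, time in s.
With the tool pointing down it reaches from about 0.25 to 0.775 m from the base axis. Payload 4 kg.
Tool frame: the origin (TCP) lies on the centre line of the jaws, within the pads' length; the fingertips stand 14 mm ahead of it and the grasp point (between the pads) lies 5 mm behind it (robot.tcp_to_tips is the distance from the TCP to the fingertips, in m); z points along the fingers, y is the line along which they close (so a half turn about z gives the same grasp; the last joint's range is limited). The gripper opens to 94 mm and grips with 3 to 60 N. Pads are 16 mm wide; open, the fingers measure 119 mm over their backs; the gripper's body (75 mm by 177 mm) begins 78 mm behind the grasp point.
Start: joints at [-1.387, 0.087, 1.371, -0, 1.684, -0.103], TCP at [0.156, -0.528, 0.184] pointing down, gripper open.
Joint ranges: [-3.1, 3.1], [-0.76, 2.03], [0.27, 2.55], [-1.08, 4.22], [0.17, 2.65], [-2.57, 2.57]. Speed limits (rad/s): [2.79, 2.79, 3.14, 3.14, 3.14, 3.14].

INTERFACE

Orientations are given as [roll, pitch, yaw] about the fixed x, y, z axes, in that order (R = Rz(yaw) Ry(pitch) Rx(roll)).
In Python, from bench import robot gives the robot as it stands.
- The arm moves only by the tool carry_out, never from a script. Its argument "increments" is a list of rows, each a list of 3 entries, a list of its own where there are three numbers: the closure in counts, from 0 (fully open) to 255 (shut), then the shift along the tool's x, y, z in mm, then the turn about the tool's z in degrees. In form: [[fingers, [dx, dy, dz], twist], ...]. A call has 1 to 8 rows; each row shifts and turns the commanded pose from where the row before left it, along the tool's axes as they then stand; what a row does not reach is not made up. A row lasts 1/10 s, in which the tool goes at most 50 mm and 8.59 degrees, less where a joint would pass 70% of its speed; a pose out of reach is approached as far as the arm can. A call with a gripper value outside its range is refused whole. The fingers move at their own pace and stop on an object; the grip force is fixed at half the most. Time passes only in rows, so rows that do not move let the fingers close. It gives the time, the measured TCP pose, the force, the opening and the grip force at its end, in the units of the state.
- robot.get_obs(): the state, without advancing time (a new reading comes with each control period).
- robot.snapshot(name): name is "scene" or "top" or "wrist"; returns the picture (400x640x3 uint8, blue, green, red); there is no depth.
- robot.get_calibration(name): a dict with "vfov" (degrees; the focal length in pixels is half the picture's height over the tangent of half this angle, whatever the lens; pixels are square), "cx", "cy" (the principal point, pixels), "T" (4x4, takes a point from camera to world coordinates). Camera axes: x right, y down, z forward; pixel columns grow to the right and rows downward; lengths in m; the calibration is good to about 2 mm. A picture is of the moment at which its call begins: read the wrist's pose just before it. get_calibration takes no time and is no camera call; for the wrist camera it gives the pose at the moment of the call.
- robot.close_job(): hands the job in; it is judged then, once.
The state is a dict: "time": time; "joint_positions": joint angles; "qvel": joint speeds; "joint_torque": joint torques, N m; "tool_pos": TCP position; "ee_rot": TCP orientation; "wrist_force": force on the tool from outside, world axes, zero at the start; "wrist_torque": the same for the moment, N m; "width": finger opening in m; "finger_force": force on a finger pad.
Only numpy, scipy, OpenCV 4.12 (cv2) and the standard library are available. Lean on these libraries where they do the work, as an engineer would, in place of code of your own. Each camera call takes 0.05 s, during which the arm holds its last target. There are 200 camera calls.

## Working session

There is one attempt and no reset: what is moved stays moved. The work goes in short steps, Python scripts to look and compute and a tool call to move; the robot and the scene stay as the last step left them, time stands still between calls to the robot, and variables do not carry over. Pictures are saved under pics/ and viewed, at most 17 in all, crops included, and the job is handed in when it is done.

Besides the shell and the picture viewer there is one more tool, called after "Request:" as name(argument=value, ...), one argument or row to a line, values as JSON. carry_out: Moves the arm, as the interface text tells. Its arguments: {"type":"object","properties":{"increments":{"type":"array","items":{"type":"array"}}},"required":["increments"]}

```bash
ls; mkdir -p pics
python3 - <<'E'
from bench import robot
import cv2,numpy as np
for n in("scene","top"):
    cv2.imwrite(f"pics/{n}0.png",robot.snapshot(n)); c=robot.get_calibration(n); print(n,c["vfov"],c["cx"],c["cy"],np.round(c["T"],3).tolist())
print(robot.get_calibration("wrist"))
o=robot.get_obs();print(o)
E
```

```text
pics
scene 46.01865168774371 317.42797974698516 200.75238312394 [[-0.559, -0.612, 0.559, -0.152], [-0.829, 0.403, -0.388, 0.573], [0.012, -0.681, -0.733, 1.039], [0.0, 0.0, 0.0, 1.0]]
top 48.09845733307968 329.27008333729117 199.3204689605574 [[0.025, -0.996, 0.088, 0.412], [-1.0, -0.024, 0.01, 0.05], [-0.008, -0.088, -0.996, 1.639], [0.0, 0.0, 0.0, 1.0]]
{'vfov': 70.66001853896401, 'cx': 321.4811062295109, 'cy': 198.69385683343634, 'T': array([[ 2.82189318e-01, -9.26941843e-01, -2.47281235e-01,
         2.26045053e-01],
       [-9.59358721e-01, -2.72702736e-01, -7.25538557e-02,
        -5.06690889e-01],
       [-1.81064569e-04,  2.57705332e-01, -9.66223540e-01,
         3.84909668e-01],
       [ 0.00000000e+00,  0.00000000e+00,  0.00000000e+00,
         1.00000000e+00]])}
{'time': 0.1, 'joint_positions': array([-1.38712297e+00,  8.78882084e-02,  1.37205173e+00, -2.00011946e-05,
        1.68360480e+00, -1.03076580e-01]), 'qvel': array([ 5.03807367e-05, -9.73728005e-04, -4.51505916e-03, -3.36282202e-04,
       -2.20360713e-04, -3.48210405e-04]), 'joint_torque': array([ 1.90363324e-03, -3.41252804e+01, -3.03302336e+01,  7.20305904e-02,
        3.04090139e-02, -9.66228868e-05]), 'tool_pos': array([ 0.15546516, -0.52702744,  0.18294345]), 'ee_rot': array([-3.13964889e+00, -1.81084922e-04,  2.86747529e-01]), 'wrist_force': array([0.17491816, 0.29738378, 0.06020751]), 'wrist_torque': array([0.00373699, 0.01487966, 0.00595277]), 'finger_force': 0.0, 'width': 0.09370094113195526}
```

View pics/scene0.png

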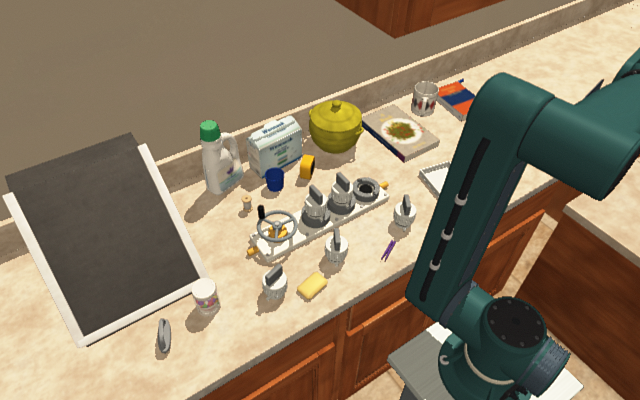

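View pics/top0.png

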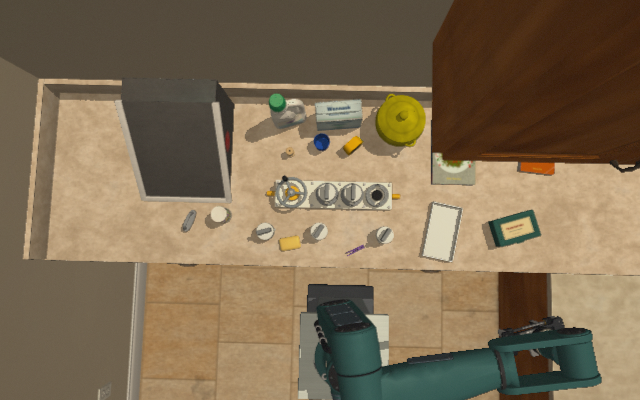

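The scene and top views show used cartridges in sockets a (325,194) and b (352,195), with socket c (376,195) free. The wheel is at (290,194) with its knob at (285,180). Fresh cartridges are at (264,232), (318,232) and (385,235), and the tray is at (441,232).

```bash
cat > h.py <<'E'
import cv2,numpy as np
from bench import robot
def ray(c,u,v,z):
    f=200/np.tan(np.radians(c["vfov"]/2)); T=c["T"]
    d=T[:3,:3]@np.array([(u-c["cx"])/f,(v-c["cy"])/f,1]); o=T[:3,3]
    return o+d*(z-o[2])/d[2]
def proj(c,p):
    f=200/np.tan(np.radians(c["vfov"]/2)); q=np.linalg.inv(c["T"])@np.append(p,1)
    return f*q[0]/q[2]+c["cx"],f*q[1]/q[2]+c["cy"]
def goal(x,y,z=None,yaw=None):
    "tool-frame shift mm and twist deg to reach"
    o=robot.get_obs();p=o["tool_pos"];r,pi,yw=o["ee_rot"]
    from scipy.spatial.transform import Rotation as R
    M=R.from_euler("xyz",[r,pi,yw]).as_matrix()
    d=M.T@(np.array([x,y,p[2] if z is None else z])-p)*1000
    t=None
    if yaw is not None:
        t=-(np.degrees(yaw-yw)); t=(t+180)%360-180
    return np.round(d,1),t
E
python3 - <<'E'
from h import *
c=robot.get_calibration("top")
for n,u,v,z in [("fa",264,232,.09),("fb",318,232,.09),("fc",385,235,.09),("tray",441,232,.02),("sA",326,193,.09),("sB",352,194,.09),("sC",376.5,196,.044),("wheel",290,193,.065),("knob",285,180,.112),("trTL",432,203,.02),("trTR",462,209,.02),("trBL",421,257,.02),("trBR",451,262,.02)]:
    print(n,np.round(ray(c,u,v,z),3))
im=cv2.imread("pics/top0.png"); cv2.imwrite("pics/topc.png",cv2.resize(im[150:270,245:475],None,fx=3.4,fy=3.4,interpolation=cv2.INTER_CUBIC))
E
```

```text
fa [0.43  0.287 0.09 ]
fb [0.435 0.101 0.09 ]
fc [ 0.431 -0.13   0.09 ]
tray [ 0.447 -0.339  0.02 ]
sA [0.571 0.077 0.09 ]
sB [ 0.57  -0.014  0.09 ]
sC [ 0.569 -0.103  0.044]
wheel [0.57  0.204 0.065]
knob [0.61  0.218 0.112]
trTL [ 0.551 -0.306  0.02 ]
trTR [ 0.532 -0.414  0.02 ]
trBL [ 0.356 -0.268  0.02 ]
trBR [ 0.341 -0.375  0.02 ]
```

View pics/topc.png

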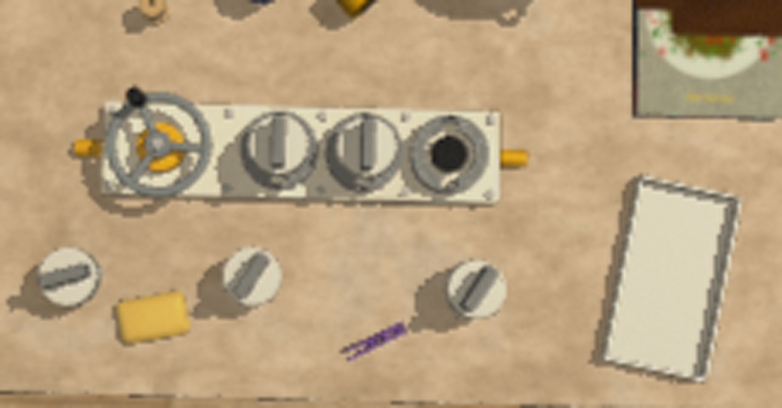

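The enlarged top crop confirms the layout. The tray's long side is tilted about 10° from world x. Next I move over the work for a closer wrist view.

Request:
carry_out(
  increments=[
    [0,[30,-31,-20],0],
    [0,[32,-33,-15],0],
    [0,[32,-33,-15],0],
    [0,[32,-33,-15],0],
    [0,[32,-33,-15],0],
    [0,[32,-33,-15],0],
    [0,[32,-33,-10],0],
    [0,[32,-33,-10],0],
  ],
)

```text
time: 0.9
tool_pos: [0.3254, -0.2026, 0.2993]
ee_rot: [3.141, -0.0, 0.286]
wrist_force: [0.6, 1.2, -0.4]
width: 0.0939
finger_force: 0.0
```

Request:
carry_out(
  increments=[
    [0,[32,-33,0],0],
    [0,[32,-33,0],0],
    [0,[32,-33,0],0],
    [0,[32,-33,0],0],
    [0,[32,-33,0],0],
    [0,[0,0,0],8.2],
    [0,[0,0,0],8.2],
    [0,[0,0,0],0],
  ],
)

```text
time: 1.7
tool_pos: [0.4318, -0.0003, 0.2983]
ee_rot: [-3.142, 0.001, 0.002]
wrist_force: [0.1, -0.3, -0.3]
width: 0.0941
finger_force: 0.0
```

Run:
```python
from h import *
o=robot.get_obs();print(o["tool_pos"],o["ee_rot"],o["time"])
c=robot.get_calibration("wrist");im=robot.snapshot("wrist");cv2.imwrite("pics/w1.png",im)
import pickle;pickle.dump(c,open("w1.pkl","wb"));print(np.round(c["T"],3).tolist())
```

```text
[ 4.31757789e-01 -2.55564722e-04  2.98341156e-01] [-3.14155564e+00  1.34833344e-03  2.26780329e-03] 1.7
[[0.002, -0.966, -0.259, 0.506], [-1.0, -0.001, -0.002, -0.001], [0.002, 0.259, -0.966, 0.5], [0.0, 0.0, 0.0, 1.0]]
```

View pics/w1.png

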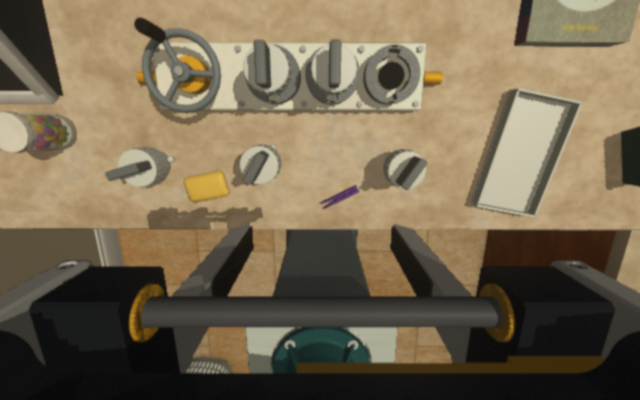

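Wrist view: wheel at (180,70), sockets a (268,70), b (335,70) and c (391,76), fresh cartridges at (140,167), (260,164) and (407,170), and the tray at (525,150). The used wings look crosswise to the row, so I'll enlarge to check.

Run:
```python
import cv2
im=cv2.imread("pics/w1.png");cv2.imwrite("pics/w1c.png",cv2.resize(im[15:215,100:440],None,fx=2.35,fy=2.35,interpolation=cv2.INTER_CUBIC))
```

```text
(no output)
```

View pics/w1c.png

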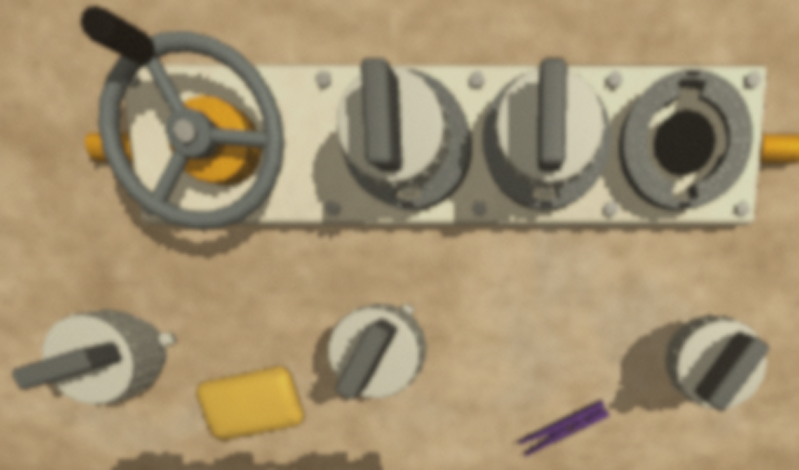

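The crop shows the used wings at crop (376,112) and (553,114), lying along manifold x. Fresh wing tops are at crop (52,368), (368,362) and (737,372). The knob runs from (140,50) at its foot to (98,22) at its top.

Run:
```python
from h import *
import pickle;c=pickle.load(open("w1.pkl","rb"))
def P(n,x,y,z):print(n,np.round(ray(c,100+x/2.35,15+y/2.35,z)*1000,1))
P("oldA top",376,112,.128);P("oldA N",375,60,.128);P("oldA S",379,163,.128)
P("oldB",553,114,.128);P("sockC",687,140,.044);P("hub",184,130,.07);P("ring",191,129,.065);P("knobtop",98,22,.112);P("knobbot",140,50,.07)
for n,x,y in[("plTR",766,66),("plBR",752,222),("plB",300,221),("plT",300,66)]:P(n,x,y,.02)
for n,a,b in[("fa",(15,379),(88,358)),("fb",(390,324),(345,396)),("fc",(760,341),(716,405))]:
    p,q=[ray(c,100+t[0]/2.35,15+t[1]/2.35,.096)*1000 for t in(a,b)];d=p-q;print(n,np.round((p+q)/2,1),np.linalg.norm(d),np.degrees(np.arctan2(d[1],d[0]))%180)
# fresh discs: white top z=.060
P("fa disc",88,358,.06);P("fb disc",375,352,.06);P("fc disc",718,362,.06)
P("oldA disc",390,125,.094);P("oldB disc",552,128,.094)
for n,u,v in[("trTL",516,90),("trTR",579,102),("trBL",471,207),("trBR",534,215)]:print(n,np.round(ray(c,u,v,.022)*1000))
```

```text
oldA top [576.1  73.3 128. ]
oldA N [600.2  72.4 128. ]
oldA S [551.6  73.  128. ]
oldB [575.3 -17.8 128. ]
sockC [ 576.  -107.4   44. ]
hub [577.  200.1  70. ]
ring [578.4 198.2  65. ]
knobtop [621.7 218.5 112. ]
knobbot [619.9 220.1  70. ]
plTR [ 624.6 -161.6   20. ]
plBR [ 527.3 -161.4   20. ]
plB [527.4 150.9  20. ]
plT [624.  142.8  20. ]
fa [437.2 287.   96. ] 48.96305456724703 105.50649180383587
fb [442.4  92.7  96. ] 53.727342348972556 145.8428120465447
fc [ 434.7 -135.4   96. ] 46.458489146724844 149.3194057651768
fa disc [438.2 286.9  60. ]
fb disc [442.5  95.4  60. ]
fc disc [ 436.1 -133.5   60. ]
oldA disc [575.8  72.5  94. ]
oldB disc [574.4 -18.9  94. ]
trTL [ 557. -311.   22.]
trTR [ 539. -416.   22.]
trBL [ 363. -266.   22.]
trBR [ 348. -381.   22.]
```

Request:
carry_out(
  increments=[
    [146,[36,-18,25],0],
    [146,[36,-18,25],0],
    [146,[36,-18,25],0],
    [146,[36,-18.5,25],0],
    [146,[0,0,28],0],
    [146,[0,0,30],0],
    [146,[0,0,30],0],
    [146,[0,0,0],0],
  ],
)

```text
time: 2.55
tool_pos: [0.5721, 0.071, 0.1051]
ee_rot: [3.141, 0.011, 0.002]
wrist_force: [-0.6, 0.1, -1.3]
width: 0.0405
finger_force: 0.0
```

Request:
carry_out(
  increments=[
    [255,[0,0,0],0],
    [255,[0,0,0],0],
    [255,[0,0,0],0],
    [255,[0,0,0],0],
  ],
)

```text
time: 2.95
tool_pos: [0.5768, 0.0716, 0.1129]
ee_rot: [-3.142, -0.003, 0.001]
wrist_force: [-0.9, 0.3, -0.3]
width: 0.0112
finger_force: 0.0
```

Request:
carry_out(
  increments=[
    [255,[0,0,-2],0],
    [255,[0,0,-2],0],
    [255,[0,0,-1],0],
    [255,[0,0,0],0],
  ],
)

```text
time: 3.35
tool_pos: [0.576, 0.0717, 0.1163]
ee_rot: [3.142, -0.001, 0.001]
wrist_force: [1.0, 0.2, -1.0]
width: 0.0004
finger_force: 0.0
```

The fingers closed fully on nothing, so I look again.

Run:
```python
from h import *
im=robot.snapshot("wrist");a=robot.snapshot("scene")
cv2.imwrite("pics/w2.png",np.vstack([im[:300,100:500],cv2.resize(a[150:290,215:415],(400,280),interpolation=cv2.INTER_CUBIC)]))
```

```text
(no output)
```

View pics/w2.png

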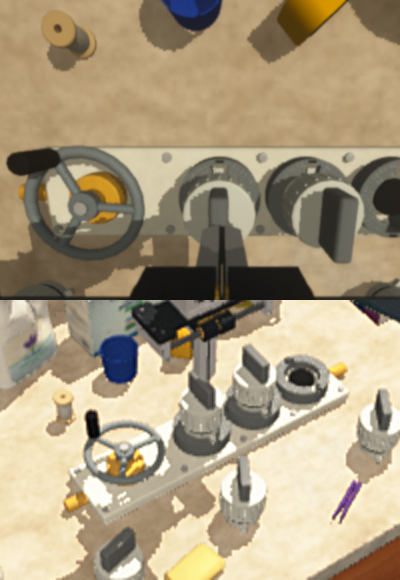

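```bash
python3 - <<'E'
from h import *
c=robot.get_calibration("wrist");o=robot.get_obs();print(o["tool_pos"],robot.tcp_to_tips)
for z in(.125,.11,.095,.08):print(z,[np.round(ray(c,u,v,z)*1000) for u,v in((318,188),(318,155),(318,225))])
print(proj(c,o["tool_pos"]-[0,0,.014]),proj(c,[.576,.072,.125]))
# scene: same bar top ends, tip
s=robot.get_calibration("scene")
for p in([.601,.072,.125],[.551,.072,.125],[.601,.072,.089],o["tool_pos"]-[0,0,.014]):
    u,v=proj(s,p);print("scene crop px",(u-215)*2,(v-150)*2+300)
E
python3 - <<'E'
import cv2,numpy as np
im=cv2.imread("pics/w2.png")
a=cv2.resize(im[130:300,130:380],(750,510),interpolation=cv2.INTER_CUBIC);cv2.imwrite("pics/w2c.png",a)
E
```

```text
[0.57584559 0.07169143 0.11593486] 0.014
0.125 [array([606.,  73., 125.]), array([629.,  73., 125.]), array([578.,  73., 125.])]
0.11 [array([602.,  74., 110.]), array([627.,  73., 110.]), array([573.,  74., 110.])]
0.095 [array([599.,  74.,  95.]), array([625.,  74.,  95.]), array([567.,  74.,  95.])]
0.08 [array([596.,  74.,  80.]), array([624.,  74.,  80.]), array([562.,  74.,  80.])]
(np.float64(320.53254619150005), np.float64(217.8552801499972)) (np.float64(320.06023909236467), np.float64(227.89621710216827))
scene crop px 192.47037785751763 371.6194791283585
scene crop px 213.14635057843418 393.87554785824267
scene crop px 192.40011272681113 389.815302239423
scene crop px 202.76496427135316 394.32948227555704
```

View pics/w2c.png

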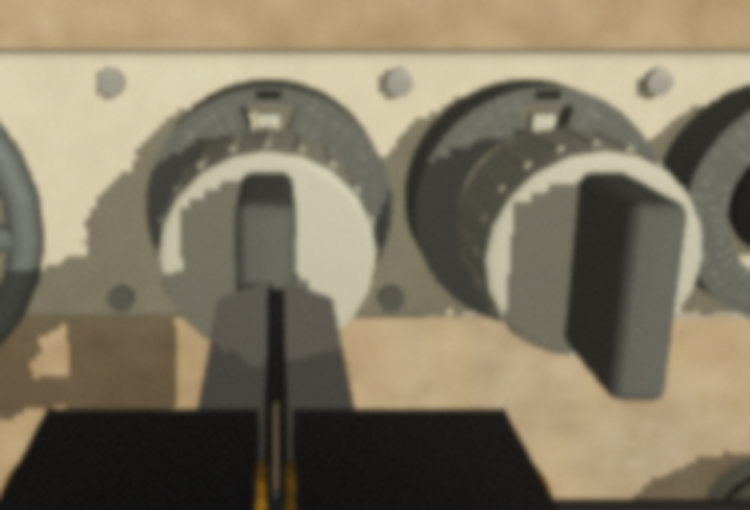

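The crop shows the bar of old_a at (265,230), with the finger tips covering its near half. The notch at +x, crop (265,115), is visible. I'll triangulate bar B's height from the two wrist views.

Run:
```python
from h import *
import pickle;c1=pickle.load(open("w1.pkl","rb"));c=robot.get_calibration("wrist")
g=lambda x,y:(230+x/3,130+y/3)
for z in(.09,.1,.11,.12,.13,.14):
    print(z,np.round(ray(c1,335.3,63.5,z)*1000,1)[:2],np.round(ray(c,*g(650,300),z)*1000,1)[:2],"far",np.round(ray(c1,335.3,15+60/2.35,z)*1000,1)[:2],np.round(ray(c,*g(655,205),z)*1000,1)[:2])
o=robot.get_obs();print(o["tool_pos"],o["width"],np.round(c["T"],3).tolist())
```

```text
0.09 [582.4 -19.6] [560.7 -37. ] far [610.  -19.2] [588.9 -35.2]
0.1 [580.6 -19.1] [564.6 -32.3] far [607.5 -18.7] [591.6 -30.5]
0.11 [578.7 -18.6] [568.5 -27.5] far [604.9 -18.3] [594.2 -25.8]
0.12 [576.8 -18.2] [572.4 -22.8] far [602.4 -17.8] [596.9 -21.2]
0.13 [574.9 -17.7] [576.2 -18. ] far [599.8 -17.4] [599.5 -16.5]
0.14 [573.1 -17.2] [580.1 -13.2] far [597.3 -16.9] [602.2 -11.8]
[0.57584559 0.07169143 0.11593486] 0.0007939352830187786 [[-0.0, -0.966, -0.257, 0.649], [-1.0, 0.001, -0.002, 0.071], [0.002, 0.257, -0.966, 0.318], [0.0, 0.0, 0.0, 1.0]]
```

The fingertips seem to sit higher than I assumed. I'll open and descend gently, watching the force.

Request:
carry_out(
  increments=[
    [140,[0,0,0],0],
    [140,[0,0,0],0],
    [140,[0,0,2],0],
    [140,[0,0,3],0],
    [140,[0,0,3],0],
    [140,[0,0,0],0],
    [140,[0,0,0],0],
  ],
)

```text
time: 4.15
tool_pos: [0.5757, 0.0717, 0.1077]
ee_rot: [3.141, 0.001, 0.001]
wrist_force: [-0.5, -0.4, 0.3]
width: 0.0422
finger_force: 0.0
```

Request:
carry_out(
  increments=[
    [140,[0,0,2],0],
    [140,[0,0,2],0],
    [140,[0,0,2],0],
    [140,[0,0,0],0],
    [140,[0,0,0],0],
  ],
)

```text
time: 4.65
tool_pos: [0.5758, 0.0717, 0.1018]
ee_rot: [3.141, 0.0, 0.001]
wrist_force: [-0.1, -0.3, 0.8]
width: 0.0422
finger_force: 0.0
```

Request:
carry_out(
  increments=[
    [140,[0,0,2],0],
    [140,[0,0,2],0],
    [140,[0,0,2],0],
    [140,[0,0,0],0],
    [140,[0,0,0],0],
  ],
)

```text
time: 5.15
tool_pos: [0.5757, 0.0717, 0.0958]
ee_rot: [3.141, 0.0, 0.001]
wrist_force: [1.5, -0.2, -0.2]
width: 0.0425
finger_force: 0.0
```

Request:
carry_out(
  increments=[
    [140,[0,0,2],0],
    [140,[0,0,2],0],
    [140,[0,0,2],0],
    [140,[0,0,0],0],
    [140,[0,0,0],0],
  ],
)

```text
time: 5.65
tool_pos: [0.5758, 0.0717, 0.0898]
ee_rot: [3.141, 0.0, 0.001]
wrist_force: [0.5, 1.2, 0.1]
width: 0.0421
finger_force: 0.0
```

Request:
carry_out(
  increments=[
    [255,[0,0,0],0],
    [255,[0,0,0],0],
    [255,[0,0,0],0],
    [255,[0,0,0],0],
    [255,[0,0,0],0],
  ],
)

```text
time: 6.15
tool_pos: [0.5759, 0.0718, 0.09]
ee_rot: [-3.141, -0.0, 0.001]
wrist_force: [-0.2, -0.9, -0.2]
width: 0.0137
finger_force: 29.9
```

Run:
```python
from h import *
im=robot.snapshot("wrist");a=robot.snapshot("scene")
cv2.imwrite("pics/w3.png",np.vstack([cv2.resize(im[130:330,170:470],(600,400)),cv2.resize(a[160:240,270:390],(600,400),interpolation=cv2.INTER_CUBIC)])[:800])
im=cv2.imread("pics/w3.png");cv2.imwrite("pics/w3.png",im[:400] if 0 else cv2.resize(im,(450,600)))
```

```text
(no output)
```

View pics/w3.png

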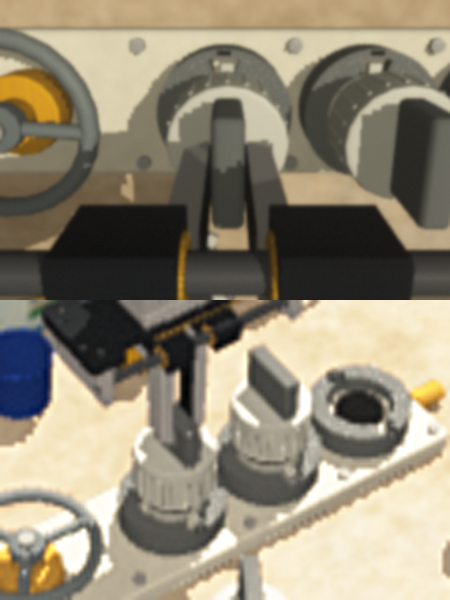

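Now it grips, with width 13.7 mm and the fingers straddling bar A. I'll test with a gentle lift whether it's locked.

Request:
carry_out(
  increments=[
    [255,[0,0,-1],0],
    [255,[0,0,-2],0],
    [255,[0,0,-1],0],
    [255,[0,0,0],0],
    [255,[0,0,0],0],
  ],
)

```text
time: 6.75
tool_pos: [0.5757, 0.0717, 0.0938]
ee_rot: [3.141, 0.0, 0.001]
wrist_force: [-0.4, -0.2, -1.7]
width: 0.0137
finger_force: 29.9
```

No resistance beyond the cartridge's own weight, so it sits unlocked and I lift it out straight.

Request:
carry_out(
  increments=[
    [255,[0,0,-3],0],
    [255,[0,0,-5],0],
    [255,[0,0,-5],0],
    [255,[0,0,-10],0],
    [255,[0,0,-20],0],
    [255,[0,0,-30],0],
    [255,[0,0,-30],0],
    [255,[0,0,0],0],
  ],
)

```text
time: 7.55
tool_pos: [0.5788, 0.0718, 0.2036]
ee_rot: [-3.141, -0.012, 0.001]
wrist_force: [0.7, 0.4, 0.1]
width: 0.0142
finger_force: 29.9
```

Run:
```python
from h import *
c=robot.get_calibration("wrist");print(np.round(c["T"],3).tolist())
im=robot.snapshot("wrist");a=robot.snapshot("scene")
cv2.imwrite("pics/w4.png",np.vstack([cv2.resize(im[:330,100:500],(400,330)),cv2.resize(a[100:240,250:450],(400,280),interpolation=cv2.INTER_CUBIC)])[:600])
```

```text
[[-0.0, -0.969, -0.246, 0.65], [-1.0, 0.0, -0.001, 0.071], [0.001, 0.246, -0.969, 0.406], [0.0, 0.0, 0.0, 1.0]]
```

View pics/w4.png

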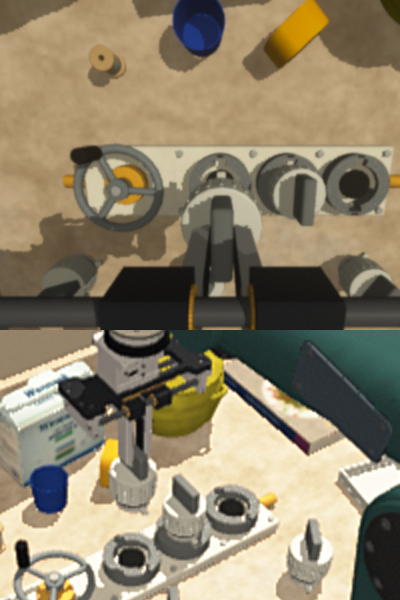

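The used cartridge from socket a is out and held (wrist image (221,215)). Next it goes to the tray.

Request:
carry_out(
  increments=[
    [255,[-5,25,0],0],
    [255,[-9,47,0],0],
    [255,[-9,47,0],0],
    [255,[-9,47,0],0],
    [255,[-9,47,0],0],
    [255,[-9,47,0],0],
    [255,[-9,47,0],0],
    [255,[-9,47,0],0],
  ],
)

```text
time: 8.45
tool_pos: [0.5063, -0.2834, 0.194]
ee_rot: [-3.139, 0.004, 0.001]
wrist_force: [0.4, 0.8, -1.3]
width: 0.0139
finger_force: 29.9
```

Request:
carry_out(
  increments=[
    [255,[-9,47,0],0],
    [255,[-2,23,20],0],
    [255,[0,0,40],0],
    [255,[0,0,40],0],
    [255,[0,0,15],0],
    [255,[0,0,0],0],
    [255,[0,0,0],0],
  ],
)

```text
time: 9.15
tool_pos: [0.4975, -0.3524, 0.0826]
ee_rot: [3.141, -0.001, 0.001]
wrist_force: [-0.6, -0.4, -1.1]
width: 0.0139
finger_force: 30.0
```

Request:
carry_out(
  increments=[
    [255,[0,0,5],0],
    [255,[0,0,5],0],
    [255,[0,0,4],0],
    [255,[0,0,0],0],
    [255,[0,0,0],0],
  ],
)

```text
time: 9.65
tool_pos: [0.4971, -0.3523, 0.0681]
ee_rot: [3.141, -0.0, 0.001]
wrist_force: [0.6, -0.0, -1.5]
width: 0.0134
finger_force: 30.0
```

Request:
carry_out(
  increments=[
    [255,[0,0,2],0],
    [255,[0,0,2],0],
    [255,[0,0,0],0],
    [255,[0,0,0],0],
  ],
)

```text
time: 10.05
tool_pos: [0.497, -0.3523, 0.0638]
ee_rot: [-3.141, 0.0, 0.001]
wrist_force: [0.0, -0.3, -1.5]
width: 0.0141
finger_force: 30.0
```

Request:
carry_out(
  increments=[
    [255,[0,0,2],0],
    [255,[0,0,0],0],
    [255,[0,0,0],0],
  ],
)

```text
time: 10.35
tool_pos: [0.497, -0.3523, 0.0619]
ee_rot: [-3.142, 0.0, 0.001]
wrist_force: [0.1, 0.5, -2.6]
width: 0.0136
finger_force: 30.0
```

Request:
carry_out(
  increments=[
    [255,[0,0,2],0],
    [255,[0,0,0],0],
    [255,[0,0,0],0],
  ],
)

```text
time: 10.65
tool_pos: [0.497, -0.3523, 0.0599]
ee_rot: [-3.142, 0.0, 0.001]
wrist_force: [-0.1, 0.1, -1.3]
width: 0.0139
finger_force: 30.0
```

Request:
carry_out(
  increments=[
    [255,[0,0,2],0],
    [255,[0,0,0],0],
    [255,[0,0,0],0],
  ],
)

```text
time: 10.95
tool_pos: [0.4973, -0.3525, 0.0597]
ee_rot: [3.141, -0.001, 0.001]
wrist_force: [-2.4, 1.3, 6.8]
width: 0.0138
finger_force: 30.0
```

Contact at TCP 0.0595. I release, then probe down onto the body top to find the true tip offset.

Request:
carry_out(
  increments=[
    [140,[0,0,0],0],
    [140,[0,0,0],0],
    [140,[0,0,0],0],
    [140,[0,0,2],0],
    [140,[0,0,2],0],
    [140,[0,0,2],0],
    [140,[0,0,2],0],
    [140,[0,0,0],0],
  ],
)

```text
time: 11.75
tool_pos: [0.4968, -0.3522, 0.0494]
ee_rot: [-3.141, 0.001, 0.001]
wrist_force: [0.3, 0.5, -0.1]
width: 0.0424
finger_force: 0.0
```

Request:
carry_out(
  increments=[
    [140,[0,0,2],0],
    [140,[0,0,2],0],
    [140,[0,0,2],0],
    [140,[0,0,0],0],
  ],
)

```text
time: 12.15
tool_pos: [0.4969, -0.3522, 0.0435]
ee_rot: [-3.141, 0.001, 0.001]
wrist_force: [-1.1, 0.4, 0.6]
width: 0.0424
finger_force: 0.0
```

Request:
carry_out(
  increments=[
    [140,[0,0,2],0],
    [140,[0,0,2],0],
    [140,[0,0,2],0],
    [140,[0,0,0],0],
  ],
)

```text
time: 12.55
tool_pos: [0.4974, -0.3526, 0.0427]
ee_rot: [3.14, -0.002, 0.001]
wrist_force: [-4.2, 3.3, 16.1]
width: 0.0425
finger_force: 7.8
```

The tips are really about 21 mm behind the TCP. So the TCP should be 41 mm above a cartridge's underside when gripping. On to old_b.

Request:
carry_out(
  increments=[
    [140,[0,0,-30],0],
    [140,[0,0,-45],0],
    [140,[0,0,-33],0],
    [140,[11,-47,0],0],
    [140,[11,-48,0],0],
    [140,[11,-48,0],0],
    [140,[11,-48,0],0],
    [140,[11,-48,0],0],
  ],
)

```text
time: 13.35
tool_pos: [0.5521, -0.1115, 0.1462]
ee_rot: [3.141, -0.001, 0.0]
wrist_force: [0.9, 0.3, -0.7]
width: 0.0427
finger_force: 0.0
```

Request:
carry_out(
  increments=[
    [140,[11,-48,0],0],
    [140,[12,-47,0],0],
    [140,[0,0,25],0],
    [140,[0,0,25],0],
    [140,[0,0,16],0],
    [140,[0,0,4],0],
    [140,[0,0,0],0],
    [140,[0,0,0],0],
  ],
)

```text
time: 14.15
tool_pos: [0.5757, -0.0186, 0.0772]
ee_rot: [3.141, -0.002, 0.0]
wrist_force: [0.2, -0.4, 0.7]
width: 0.0426
finger_force: 0.0
```

Request:
carry_out(
  increments=[
    [255,[0,0,0],0],
    [255,[0,0,0],0],
    [255,[0,0,0],0],
    [255,[0,0,-1],0],
    [255,[0,0,-2],0],
    [255,[0,0,-2],0],
    [255,[0,0,0],0],
    [255,[0,0,0],0],
  ],
)

```text
time: 14.95
tool_pos: [0.5749, -0.0183, 0.0809]
ee_rot: [3.141, 0.0, 0.001]
wrist_force: [0.5, 0.4, -1.8]
width: 0.014
finger_force: 30.0
```

Request:
carry_out(
  increments=[
    [255,[0,0,-10],0],
    [255,[0,0,-15],0],
    [255,[0,0,-30],0],
    [255,[0,0,-30],0],
    [255,[-12,30,0],0],
    [255,[-22,41,0],0],
    [255,[-22,41,0],0],
    [255,[-22,41,0],0],
  ],
)

```text
time: 15.75
tool_pos: [0.4967, -0.1727, 0.168]
ee_rot: [3.14, -0.003, 0.002]
wrist_force: [0.8, -0.0, -0.3]
width: 0.0139
finger_force: 30.0
```

Request:
carry_out(
  increments=[
    [255,[-22,41,0],0],
    [255,[-23,41,0],0],
    [255,[-23,41,0],0],
    [255,[-23,40,0],0],
    [255,[0,0,40],0],
    [255,[0,0,40],0],
    [255,[0,0,30],0],
    [255,[0,0,0],0],
  ],
)

```text
time: 16.55
tool_pos: [0.4034, -0.3321, 0.0522]
ee_rot: [-3.135, 0.006, 0.0]
wrist_force: [0.4, 0.7, -1.3]
width: 0.0136
finger_force: 30.0
```

Request:
carry_out(
  increments=[
    [255,[0,0,5],0],
    [255,[0,0,3],0],
    [255,[0,0,1.5],0],
    [255,[0,0,0],0],
    [255,[0,0,0],0],
  ],
)

```text
time: 17.05
tool_pos: [0.4066, -0.3348, 0.0475]
ee_rot: [3.14, -0.001, 0.001]
wrist_force: [0.2, 0.8, -1.0]
width: 0.0138
finger_force: 30.0
```

Request:
carry_out(
  increments=[
    [255,[0,0,1.5],0],
    [255,[0,0,0],0],
    [255,[0,0,0],0],
  ],
)

```text
time: 17.35
tool_pos: [0.406, -0.3344, 0.045]
ee_rot: [-3.142, 0.0, 0.001]
wrist_force: [-0.2, -0.1, -0.8]
width: 0.0143
finger_force: 30.0
```

Request:
carry_out(
  increments=[
    [255,[0,0,1.5],0],
    [140,[0,0,0],0],
    [140,[0,0,0],0],
    [140,[0,0,0],0],
    [140,[0,0,-40],0],
    [140,[0,0,-45],0],
    [140,[0,0,-40],0],
    [140,[6,-40,0],0],
  ],
)

```text
time: 18.15
tool_pos: [0.4145, -0.2996, 0.1755]
ee_rot: [3.131, -0.01, -0.005]
wrist_force: [1.3, 0.5, 0.2]
width: 0.0424
finger_force: 0.0
```

Request:
carry_out(
  increments=[
    [140,[6,-40,0],0],
    [140,[6,-40,0],0],
    [140,[6,-40,0],0],
    [140,[5,-40,0],-8.5],
    [140,[0,0,0],-8.5],
    [140,[0,0,0],-8.5],
    [140,[0,0,0],-8.5],
    [140,[0,0,0],-8.5],
  ],
)

```text
time: 18.95
tool_pos: [0.435, -0.1341, 0.1684]
ee_rot: [3.141, 0.0, 0.749]
wrist_force: [1.5, 0.3, -0.0]
width: 0.0424
finger_force: 0.0
```

Request:
carry_out(
  increments=[
    [140,[0,0,0],-8.5],
    [140,[0,0,0],-8.5],
    [140,[0,0,0],-8.5],
    [140,[0,0,0],-8.5],
    [140,[0,0,0],-8.5],
    [140,[0,0,0],-8.5],
    [140,[0,0,0],-8.5],
    [140,[0,0,0],-8.5],
  ],
)

```text
time: 19.75
tool_pos: [0.4349, -0.1344, 0.1683]
ee_rot: [-3.142, 0.0, 1.935]
wrist_force: [-1.0, 0.2, 0.4]
width: 0.0423
finger_force: 0.0
```

Request:
carry_out(
  increments=[
    [140,[0,0,0],-8.5],
    [140,[0,0,0],-8.5],
    [140,[0,0,0],-8.5],
    [140,[0,0,0],-8.5],
    [140,[0,0,0],0],
    [140,[0,0,0],0],
  ],
)

```text
time: 20.35
tool_pos: [0.4349, -0.1344, 0.1684]
ee_rot: [-3.142, -0.0, 2.519]
wrist_force: [0.1, -0.8, -0.3]
width: 0.0425
finger_force: 0.0
```

Run:
```python
from h import *
import pickle
o=robot.get_obs();print(o["tool_pos"],o["ee_rot"])
c=robot.get_calibration("wrist");im=robot.snapshot("wrist");s=robot.snapshot("scene");cv2.imwrite("pics/w5f.png",im);pickle.dump(c,open("w5.pkl","wb"))
cv2.imwrite("pics/w5.png",np.vstack([im[:300],cv2.resize(s[150:290,220:520],(640,300),interpolation=cv2.INTER_CUBIC)]))
```

```text
[ 0.43493128 -0.13437318  0.16837215] [-3.14153122e+00 -4.49921702e-05  2.51946073e+00]
```

View pics/w5.png

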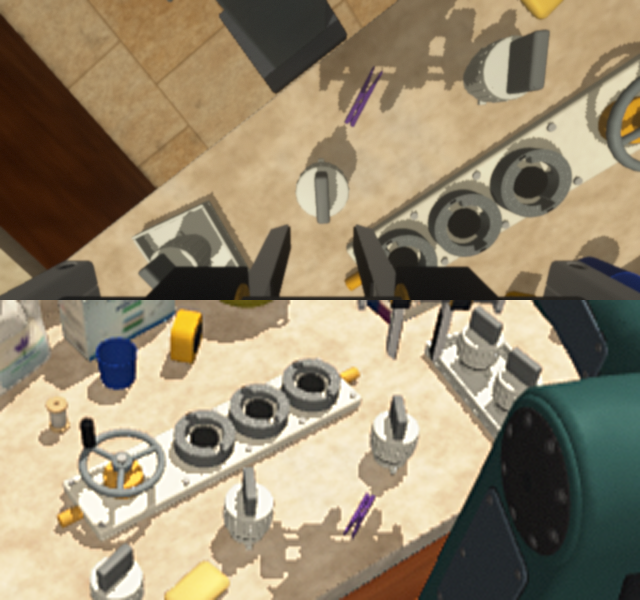

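Both used cartridges stand in the tray, and all three sockets are empty. Fresh c is at wrist (322,190), with its bar almost in line with tool x. I'll refine it and the sockets with masks.

Run:
```python
from h import *
import pickle
c=pickle.load(open("w5.pkl","rb"));im=cv2.imread("pics/w5f.png")
hsv=cv2.cvtColor(im,cv2.COLOR_BGR2HSV)
print("disc px",hsv[195,304],"bar",hsv[200,319],hsv[200,325],"bg",hsv[150,250])
roi=np.zeros(im.shape[:2],np.uint8);roi[158:226,290:356]=255
m=((hsv[...,1]<75)&(hsv[...,2]>60)).astype(np.uint8)*255&roi
cs,_=cv2.findContours(m,0,1);k=cv2.convexHull(max(cs,key=cv2.contourArea));print(cv2.boundingRect(k),cv2.minEnclosingCircle(k))
# bar: grey darker
for r in range(164,228,6):print(r,hsv[r,300:346:2,2].tolist())
d=(hsv[...,2]<50).astype(np.uint8)*255
for x,y in((408,253),(465,222),(529,181)):
    q=np.zeros_like(d);q[y-25:y+25,x-28:x+28]=255
    cs,_=cv2.findContours(d&q,0,1);k=max(cs,key=cv2.contourArea);e=cv2.fitEllipse(k);print("hole",np.round(e[0],1),np.round(e[1],1),[np.round(ray(c,*e[0],z)*1000,1)[:2] for z in(.044,.036,.024)])
```

```text
disc px [ 25  35 228] bar [ 25  33 133] [ 26  31 122] bg [ 18  93 195]
(295, 158, 61, 66) ((327.9053955078125, 190.5), 33.97607421875)
164 [213, 213, 206, 158, 133, 118, 105, 98, 96, 96, 106, 99, 96, 97, 100, 102, 108, 120, 129, 131, 129, 128, 128]
170 [213, 197, 152, 133, 161, 197, 215, 218, 190, 128, 121, 122, 121, 128, 135, 135, 132, 130, 141, 111, 104, 122, 134]
176 [155, 191, 219, 224, 223, 223, 221, 171, 73, 69, 70, 73, 72, 72, 117, 134, 133, 136, 185, 217, 212, 183, 125]
182 [222, 226, 225, 225, 225, 224, 221, 165, 123, 131, 128, 126, 124, 106, 106, 131, 132, 134, 181, 218, 219, 218, 211]
188 [227, 227, 227, 227, 227, 226, 224, 181, 122, 132, 130, 128, 125, 109, 102, 132, 132, 134, 159, 213, 219, 219, 218]
194 [228, 228, 228, 228, 227, 227, 226, 203, 120, 131, 134, 130, 125, 111, 100, 129, 132, 130, 154, 212, 220, 219, 219]
200 [229, 229, 230, 229, 229, 229, 228, 211, 130, 131, 133, 131, 125, 116, 100, 124, 132, 144, 199, 221, 221, 220, 218]
206 [203, 228, 230, 230, 230, 229, 228, 223, 150, 129, 134, 130, 127, 118, 98, 122, 182, 219, 221, 221, 221, 216, 214]
212 [205, 209, 210, 217, 226, 229, 229, 227, 160, 127, 135, 131, 127, 119, 105, 201, 224, 221, 216, 202, 205, 208, 206]
218 [207, 210, 212, 212, 212, 210, 208, 204, 162, 127, 136, 132, 126, 120, 105, 162, 201, 203, 204, 204, 205, 206, 208]
224 [214, 216, 216, 215, 214, 208, 203, 204, 201, 191, 181, 180, 182, 183, 190, 198, 203, 204, 203, 206, 208, 207, 205]
hole [409.6 264.9] [27.2 47.9] [array([ 580.6, -102.2]), array([ 585.7, -102.5]), array([ 593.4, -102.9])]
hole [465.4 223.6] [26.9 34.8] [array([572.3, -17.6]), array([577.2, -15.8]), array([584.6, -13.1])]
hole [530.7 182.3] [27.9 33.4] [array([571.3,  69.4]), array([576.2,  73.3]), array([583.5,  79.2])]
```

Run:
```python
from h import *
import pickle
c=pickle.load(open("w5.pkl","rb"))
a,b=ray(c,321,178.5,.096)*1000,ray(c,322.5,222,.096)*1000;print(a,b,(a+b)/2,np.linalg.norm(a-b),np.degrees(np.arctan2(*(a-b)[1::-1])))
print(ray(c,322,188.5,.06)*1000)
m=(a+b)/2000
print(goal(m[0],m[1],.0412,np.arctan2(*(a-b)[1::-1])))
```

```text
[ 415.37123813 -122.75681491   96.        ] [ 453.22313954 -148.06574372   96.        ] [ 434.29718883 -135.41127932   96.        ] 45.53359548781111 146.2321123244108
[ 430.93634039 -132.673096     60.        ]
(array([-1.000e-01, -1.200e+00,  1.272e+02]), np.float64(-1.8199279404303752))
```

Request:
carry_out(
  increments=[
    [140,[2,-1,30],-1.8],
    [140,[0,0,40],0],
    [140,[0,0,35],0],
    [140,[0,0,15],0],
    [140,[0,0,6],0],
    [140,[0,0,0],0],
    [140,[0,0,0],0],
  ],
)

```text
time: 21.15
tool_pos: [0.4337, -0.1345, 0.0438]
ee_rot: [3.141, 0.002, 2.554]
wrist_force: [0.1, -0.4, -0.1]
width: 0.0423
finger_force: 0.0
```

Request:
carry_out(
  increments=[
    [255,[0,0,0],0],
    [255,[0,0,0],0],
    [255,[0,0,0],0],
    [255,[0,0,-10],0],
    [255,[0,0,-25],0],
    [255,[0,0,-30],0],
    [255,[0,0,0],0],
    [255,[0,0,0],0],
  ],
)

```text
time: 21.95
tool_pos: [0.4331, -0.1342, 0.108]
ee_rot: [3.141, 0.002, 2.554]
wrist_force: [0.7, 1.0, -1.7]
width: 0.0137
finger_force: 30.0
```

Run:
```python
from h import *
print(robot.get_obs()["ee_rot"],goal(.576,-.1065,.12,np.pi))
```

```text
[3.14144200e+00 1.59385063e-03 2.55395074e+00] (array([-103.6,  102.3,  -11.8]), np.float64(-33.66940149688941))
```

Request:
carry_out(
  increments=[
    [255,[-25,25,-4],0],
    [255,[-26,26,-4],0],
    [255,[-26,26,-4],0],
    [255,[-26,26,0],0],
    [255,[0,0,0],-8.4],
    [255,[0,0,0],-8.4],
    [255,[0,0,0],-8.4],
    [255,[0,0,0],-8.4],
  ],
)

```text
time: 22.75
tool_pos: [0.5743, -0.105, 0.1166]
ee_rot: [3.14, -0.005, -3.137]
wrist_force: [0.2, 0.2, -1.4]
width: 0.014
finger_force: 30.0
```

Request:
carry_out(
  increments=[
    [255,[0,0,0],0],
    [255,[0,0,0],0],
  ],
)

```text
time: 22.95
tool_pos: [0.5747, -0.1052, 0.1178]
ee_rot: [3.141, -0.003, 3.137]
wrist_force: [-0.3, -0.1, -0.2]
width: 0.014
finger_force: 30.0
```

Run:
```python
from h import *
import pickle
print(robot.get_obs()["ee_rot"],goal(.576,-.107,.12,np.pi))
c=robot.get_calibration("wrist");im=robot.snapshot("wrist");s=robot.snapshot("scene");cv2.imwrite("pics/w6f.png",im);pickle.dump(c,open("w6.pkl","wb"))
cv2.imwrite("pics/w6.png",cv2.resize(im[60:300,180:500],(800,600),interpolation=cv2.INTER_CUBIC))
```

```text
[ 3.14082897e+00 -2.91942194e-03  3.13730178e+00] (array([-1.3, -1.8, -2.3]), np.float64(-0.2458491796425335))
```

View pics/w6.png

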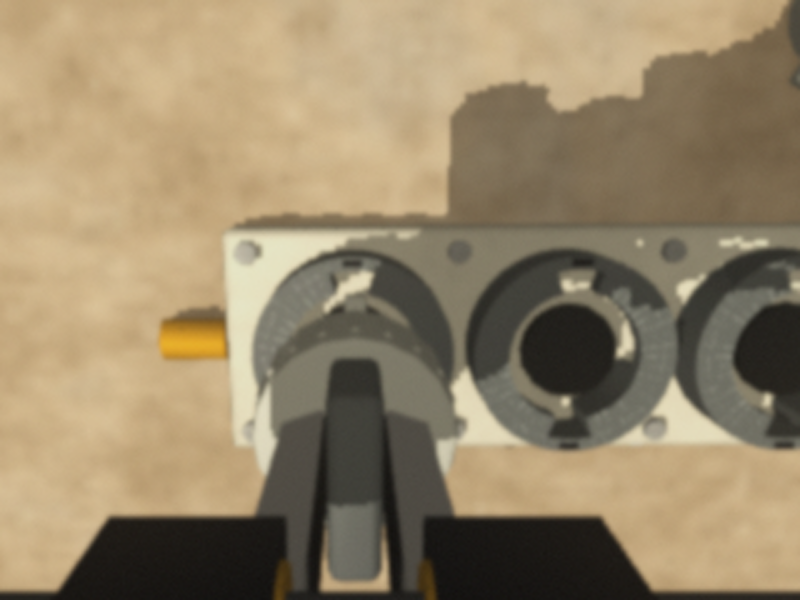

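Held cartridge c is over socket C. The notch marks of socket B are at crop (581,262) and (569,445), and C's far mark is at (352,263).

Run:
```python
from h import *
import pickle
c=pickle.load(open("w6.pkl","rb"));g=lambda x,y:(180+x/2.5,60+y/2.5)
R=lambda x,y,z:np.round(ray(c,*g(x,y),z)*1000,1)
a,b=R(581,262,.046),R(569,445,.046);print("B",a,b,(a+b)/2,np.degrees(np.arctan2(*(a-b)[1::-1])))
print("Cfar",R(352,263,.046),"C collar left/right",R(252,350,.044),R(457,350,.044),"B collar",R(467,350,.044),R(678,350,.044))
print("A near",R(783,445,.046))
z=.1178-.0433+.06
print("disc",R(256,440,z),R(456,440,z),"bar top",R(355,580,z+.036),"bar end",R(354,360,z+.036))
print("plate right edge",R(228,232,.02),R(236,445,.02))
```

```text
B [537.8 -17.4  46. ] [614.3 -16.5  46. ] [576.05 -16.95  46.  ] -179.32596310201552
Cfar [ 537.8 -106.6   46. ] C collar left/right [ 573.2 -147.3   44. ] [573.6 -64.3  44. ] B collar [573.6 -60.2  44. ] [574.   25.2  44. ]
A near [614.7  72.7  46. ]
disc [ 575.1 -133.6  134.5] [575.4 -77.2 134.5] bar top [ 596.5 -105.8  170.5] bar end [ 541.6 -105.8  170.5]
plate right edge [ 528.1 -158.9   20. ] [ 624.6 -160.1   20. ]
```

Request:
carry_out(
  increments=[
    [255,[-1.3,-1.8,5],-0.6],
    [255,[0,0,10],0],
    [255,[0,0,8],0],
    [255,[0,0,4],0],
    [255,[0,0,4],0],
    [255,[0,0,2],0],
    [255,[0,0,0],0],
    [255,[0,0,0],0],
  ],
)

```text
time: 23.85
tool_pos: [0.5766, -0.1071, 0.0867]
ee_rot: [3.142, -0.0, -3.132]
wrist_force: [-0.9, 0.4, 0.3]
width: 0.0138
finger_force: 30.0
```

Request:
carry_out(
  increments=[
    [255,[0,0,3],0],
    [255,[0,0,3],0],
    [255,[0,0,3],0],
    [255,[0,0,2],0],
    [255,[0,0,0],0],
    [255,[0,0,0],0],
  ],
)

```text
time: 24.45
tool_pos: [0.5768, -0.1071, 0.0753]
ee_rot: [3.141, -0.0, -3.132]
wrist_force: [-3.5, 0.9, 2.5]
width: 0.0137
finger_force: 30.0
```

Request:
carry_out(
  increments=[
    [255,[0,0,3],0],
    [255,[0,0,3],0],
    [255,[0,0,2],0],
    [255,[0,0,0],0],
    [255,[0,0,0],0],
  ],
)

```text
time: 24.95
tool_pos: [0.5774, -0.107, 0.0745]
ee_rot: [-3.141, 0.004, -3.132]
wrist_force: [-11.4, 4.7, 26.0]
width: 0.0138
finger_force: 30.0
```

It's blocked at a height that fits the body resting on the collar, if the cartridge slipped about 8 mm in the grip, which the disc size supports. I back off the push and twist clockwise.

Request:
carry_out(
  increments=[
    [255,[0,0,-6],0],
    [255,[0,0,0],8.5],
    [255,[0,0,0],8.5],
    [255,[0,0,0],8.5],
    [255,[0,0,0],0],
    [255,[0,0,0],0],
  ],
)

```text
time: 25.55
tool_pos: [0.5779, -0.1053, 0.0747]
ee_rot: [3.138, 0.001, 2.707]
wrist_force: [-2.2, 5.7, 7.1]
width: 0.0139
finger_force: 30.0
```

Run:
```python
from h import *
o=robot.get_obs();print(o["wrist_torque"],o["wrist_force"],o["tool_pos"])
```

```text
[1.16686347 0.46689822 0.01464956] [-2.17786823  5.66849398  7.07175505] [ 0.57793356 -0.10527838  0.07472044]
```

Request:
carry_out(
  increments=[
    [255,[0,0,0],8.5],
    [255,[0,0,0],8.5],
    [255,[0,0,0],8.5],
    [255,[0,0,0],8.5],
    [255,[0,0,0],8.5],
    [255,[0,0,0],8.5],
    [255,[0,0,0],8.5],
    [255,[0,0,0],5],
  ],
)

```text
time: 26.35
tool_pos: [0.5793, -0.1055, 0.0748]
ee_rot: [3.136, -0.003, 1.577]
wrist_force: [0.9, 4.3, 5.5]
width: 0.0138
finger_force: 30.0
```

Run:
```python
from h import *
o=robot.get_obs();print(o["wrist_torque"],o["wrist_force"],o["tool_pos"],o["ee_rot"])
```

```text
[ 1.02986322 -0.07627354  0.12732332] [0.92546991 4.30532    5.48471262] [ 0.57927721 -0.10548917  0.07477071] [ 3.13584492e+00 -2.64793116e-03  1.57683521e+00]
```

Request:
carry_out(
  increments=[
    [255,[0,0,-2],0],
    [255,[0,0,-2],0],
    [255,[0,0,-2],0],
    [255,[0,0,-2],0],
    [255,[0,0,0],0],
    [255,[0,0,0],0],
  ],
)

```text
time: 26.95
tool_pos: [0.5771, -0.1062, 0.0797]
ee_rot: [-3.141, -0.002, 1.581]
wrist_force: [3.0, 5.0, -4.0]
width: 0.0139
finger_force: 30.0
```

Cartridge c is locked: the lift was resisted after 5 mm. I release and go to fresh b.

Request:
carry_out(
  increments=[
    [140,[0,0,2],0],
    [140,[0,0,0],0],
    [140,[0,0,0],0],
    [140,[0,0,-30],0],
    [140,[0,0,-40],0],
    [140,[0,0,-20],0],
    [140,[40,-27,0],0],
    [140,[40,-27,0],0],
  ],
)

```text
time: 27.75
tool_pos: [0.5224, -0.0285, 0.1706]
ee_rot: [3.139, 0.001, 1.577]
wrist_force: [1.2, 0.7, -0.1]
width: 0.0421
finger_force: 0.0
```

Request:
carry_out(
  increments=[
    [140,[40,-27,0],0],
    [140,[40,-27,0],0],
    [140,[40,-27,0],0],
    [140,[0,0,0],-8.5],
    [140,[0,0,0],-8.5],
    [140,[0,0,0],-8.5],
    [140,[0,0,0],-8.5],
    [140,[0,0,0],-8.5],
  ],
)

```text
time: 28.55
tool_pos: [0.4401, 0.0909, 0.1698]
ee_rot: [-3.141, 0.002, 2.328]
wrist_force: [0.5, 0.1, 0.0]
width: 0.0426
finger_force: 0.0
```

Request:
carry_out(
  increments=[
    [140,[0,0,0],-8.5],
    [140,[0,0,0],-4],
    [140,[0,0,0],0],
    [140,[0,0,0],0],
  ],
)

```text
time: 28.95
tool_pos: [0.4401, 0.0911, 0.1697]
ee_rot: [-3.141, 0.001, 2.538]
wrist_force: [-0.4, -0.0, 0.3]
width: 0.0424
finger_force: 0.0
```

Run:
```python
from h import *
import pickle
o=robot.get_obs();print(o["tool_pos"],o["ee_rot"])
c=robot.get_calibration("wrist");im=robot.snapshot("wrist");s=robot.snapshot("scene");cv2.imwrite("pics/w7f.png",im);pickle.dump(c,open("w7.pkl","wb"))
cv2.imwrite("pics/w7.png",np.vstack([cv2.resize(im[100:260,200:440],(600,400),interpolation=cv2.INTER_CUBIC),cv2.resize(s[170:320,210:435],(300,200)).repeat(1,0).copy() if 0 else cv2.resize(s[160:310,210:435],(600,400))])[:, :] )
v=cv2.imread("pics/w7.png");cv2.imwrite("pics/w7.png",np.hstack([v[:400],v[400:]])[:, :]) 
v=cv2.imread("pics/w7.png");cv2.imwrite("pics/w7.png",np.vstack([cv2.resize(v[:,:600],(480,320)),cv2.resize(v[:,600:],(480,280))]))
hsv=cv2.cvtColor(im,cv2.COLOR_BGR2HSV)
for r in range(160,232,6):print(r,hsv[r,296:352:2,2].tolist())
```

```text
[0.44012609 0.09108505 0.16969437] [-3.14136752e+00  8.54439716e-04  2.53801346e+00]
160 [200, 199, 200, 203, 204, 205, 205, 203, 167, 133, 130, 125, 117, 112, 104, 99, 99, 103, 105, 107, 120, 124, 125, 127, 128, 129, 126, 125]
166 [202, 200, 200, 204, 207, 207, 200, 142, 97, 97, 124, 167, 189, 188, 140, 130, 130, 130, 130, 129, 126, 116, 105, 109, 110, 118, 118, 119]
172 [202, 199, 200, 199, 190, 134, 125, 188, 214, 219, 217, 218, 194, 77, 59, 60, 58, 60, 64, 110, 130, 130, 131, 166, 202, 188, 144, 120]
178 [201, 200, 199, 186, 153, 206, 220, 221, 221, 220, 220, 219, 196, 117, 124, 126, 122, 121, 111, 98, 126, 129, 130, 139, 188, 213, 212, 198]
184 [204, 203, 201, 188, 215, 222, 223, 222, 221, 220, 220, 219, 201, 125, 125, 127, 124, 122, 115, 96, 120, 129, 130, 145, 204, 213, 212, 213]
190 [205, 204, 197, 191, 221, 225, 224, 223, 223, 222, 222, 221, 217, 147, 122, 129, 127, 123, 116, 96, 116, 128, 127, 132, 188, 213, 214, 213]
196 [203, 200, 197, 192, 215, 226, 226, 226, 225, 225, 224, 224, 221, 164, 123, 129, 127, 123, 118, 99, 109, 127, 130, 161, 212, 215, 214, 213]
202 [204, 206, 203, 199, 198, 213, 226, 226, 226, 226, 225, 225, 223, 184, 118, 128, 128, 124, 119, 103, 101, 138, 190, 214, 216, 215, 213, 204]
208 [204, 201, 199, 201, 201, 202, 202, 206, 221, 226, 226, 225, 225, 203, 123, 130, 128, 124, 119, 106, 137, 214, 217, 217, 210, 199, 193, 195]
214 [208, 207, 206, 204, 204, 202, 197, 194, 192, 192, 193, 195, 202, 197, 131, 129, 129, 124, 119, 109, 117, 185, 197, 196, 196, 195, 196, 196]
220 [212, 211, 207, 204, 207, 206, 201, 198, 196, 194, 194, 195, 195, 193, 169, 134, 130, 136, 143, 144, 169, 188, 188, 192, 196, 198, 199, 196]
226 [208, 211, 210, 208, 208, 208, 206, 205, 202, 200, 196, 194, 193, 189, 190, 191, 190, 191, 193, 195, 198, 199, 199, 201, 203, 201, 202, 203]
```

View pics/w7.png

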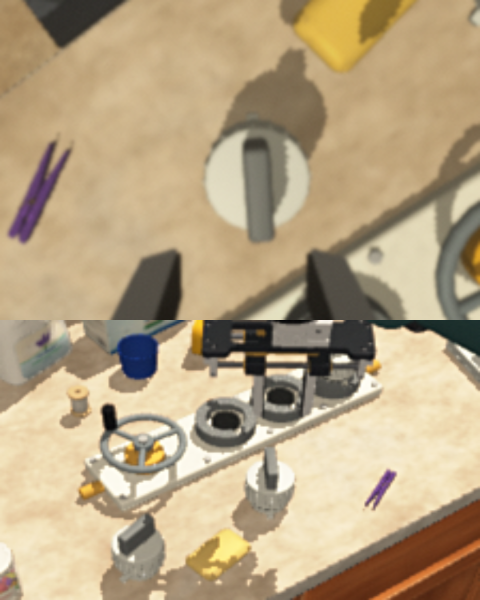

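Fresh b is at wrist (322,190). Its bar top face runs from (327,174.5) to (329.5,219).

```bash
cat >> h.py <<'E'
def bar(pk,p,q):
    import pickle
    c=pickle.load(open(pk,"rb")); a,b=ray(c,*p,.096),ray(c,*q,.096); m=(a+b)/2; y=np.arctan2(*(a-b)[1::-1])
    print(np.round(m*1000,1),np.linalg.norm(a-b),np.degrees(y),goal(m[0],m[1],.0412,y))
E
python3 -c "
from h import *
bar('w7.pkl',(327,174.5),(329.5,219.5))"
```

```text
[440.8  97.2  96. ] 0.04710171867923333 148.81067820489807 (array([  2.8,   5.3, 128.4]), np.float64(-3.3541573835066743))
```

Request:
carry_out(
  increments=[
    [140,[4,5.3,30],0],
    [140,[0,0,40],-3.4],
    [140,[0,0,35],0],
    [140,[0,0,15],0],
    [140,[0,0,8],0],
    [140,[0,0,0],0],
    [140,[0,0,0],0],
  ],
)

```text
time: 29.75
tool_pos: [0.4407, 0.0982, 0.0426]
ee_rot: [3.141, 0.002, 2.599]
wrist_force: [-0.1, 0.7, -0.2]
width: 0.0427
finger_force: 0.0
```

Request:
carry_out(
  increments=[
    [255,[0,0,0],0],
    [255,[0,0,0],0],
    [255,[0,0,0],0],
    [255,[0,0,0],0],
    [255,[0,0,0],0],
  ],
)

```text
time: 30.25
tool_pos: [0.4398, 0.0982, 0.0416]
ee_rot: [3.141, 0.0, 2.599]
wrist_force: [-0.1, -0.1, 0.6]
width: 0.0134
finger_force: 30.0
```

Request:
carry_out(
  increments=[
    [255,[0,0,-5],0],
    [255,[0,0,-10],0],
    [255,[0,0,-20],0],
    [255,[0,0,-30],0],
    [255,[0,0,-10],0],
    [255,[0,0,0],0],
    [255,[0,0,0],0],
  ],
)

```text
time: 30.95
tool_pos: [0.4393, 0.0981, 0.1157]
ee_rot: [-3.141, -0.001, 2.599]
wrist_force: [-0.1, -0.1, -2.2]
width: 0.0142
finger_force: 30.0
```

Run:
```python
from h import *
print(robot.get_obs()["ee_rot"],goal(.5765,-.0165,.12,np.pi+.006))
robot.snapshot("wrist")
```

```text
[-3.14088873e+00 -7.59659354e-04  2.59933967e+00] (array([-176.7,  -27.3,   -4.4]), np.float64(-31.412582013258742))
```

Request:
carry_out(
  increments=[
    [255,[-44,-6.8,-1],0],
    [255,[-44,-6.8,-1],0],
    [255,[-44,-6.8,-1],0],
    [255,[-44.7,-6.9,-1],0],
    [255,[0,0,0],-8],
    [255,[0,0,0],-8],
    [255,[0,0,0],-8],
    [255,[0,0,0],-7.4],
  ],
)

```text
time: 31.8
tool_pos: [0.5759, -0.0165, 0.1179]
ee_rot: [3.141, -0.004, -3.131]
wrist_force: [0.5, 0.6, -1.9]
width: 0.0139
finger_force: 30.0
```

Request:
carry_out(
  increments=[
    [255,[0,0,0],0],
    [255,[0,0,0],0],
    [255,[0,0,0],0],
  ],
)

```text
time: 32.1
tool_pos: [0.5765, -0.0163, 0.1197]
ee_rot: [3.141, -0.001, -3.137]
wrist_force: [-0.3, 0.0, -1.4]
width: 0.0137
finger_force: 30.0
```

Run:
```python
from h import *
import pickle
o=robot.get_obs();print(o["tool_pos"],o["ee_rot"],goal(.5765,-.0165,.12,np.pi+.006))
c=robot.get_calibration("wrist");im=robot.snapshot("wrist");cv2.imwrite("pics/w8f.png",im)
hsv=cv2.cvtColor(im,cv2.COLOR_BGR2HSV)
for r in range(180,260,8):print(r,hsv[r,270:376:3,2].tolist())
print("col",hsv[180:300:3,322,2].tolist())
print([proj(c,o["tool_pos"]+np.array(p)) for p in([-.025,0,.019],[.025,0,.055],[0,.0305,.019],[0,-.0305,.019])])
```

```text
[ 0.576546   -0.0163042   0.11965023] [ 3.14145500e+00 -1.41657352e-03 -3.13749616e+00] (array([ 0. , -0.2, -0.3]), np.float64(-0.10906261302380926))
180 [48, 75, 125, 126, 127, 121, 71, 67, 69, 115, 118, 118, 127, 135, 208, 114, 112, 119, 117, 83, 101, 127, 122, 85, 65, 65, 64, 66, 64, 93, 133, 131, 131, 123, 50, 45]
188 [63, 47, 80, 125, 120, 69, 88, 102, 111, 122, 127, 123, 92, 80, 82, 82, 82, 82, 82, 82, 82, 81, 71, 117, 127, 97, 64, 64, 65, 63, 85, 132, 128, 50, 47, 65]
196 [66, 57, 53, 126, 121, 125, 125, 126, 109, 88, 83, 83, 91, 90, 86, 90, 95, 100, 95, 91, 88, 88, 93, 83, 82, 81, 76, 65, 64, 64, 66, 119, 113, 42, 62, 62]
204 [64, 60, 81, 125, 123, 121, 102, 88, 86, 105, 120, 120, 121, 121, 121, 108, 107, 107, 108, 108, 118, 121, 121, 121, 120, 112, 91, 79, 79, 65, 65, 122, 139, 55, 63, 62]
212 [68, 85, 128, 157, 206, 111, 104, 120, 120, 119, 119, 120, 121, 118, 50, 46, 47, 46, 46, 47, 46, 107, 121, 120, 120, 119, 119, 119, 111, 90, 116, 210, 224, 210, 106, 108]
220 [156, 205, 223, 211, 108, 118, 121, 119, 121, 120, 120, 119, 119, 103, 49, 48, 48, 49, 49, 47, 46, 76, 118, 119
[... 454 characters left out ...]
, 34, 56, 61, 62, 62, 61, 60, 59, 44, 46, 75, 75, 77, 76, 74, 81, 142, 143, 163, 189, 190, 191, 190]
252 [186, 189, 188, 186, 195, 169, 75, 76, 77, 76, 76, 75, 46, 30, 56, 61, 62, 60, 61, 62, 57, 42, 30, 75, 74, 74, 75, 76, 76, 116, 188, 189, 187, 188, 186, 182]
col [118, 119, 85, 83, 94, 91, 121, 121, 107, 48, 46, 47, 48, 47, 54, 61, 62, 63, 62, 62, 60, 61, 62, 61, 62, 61, 60, 61, 60, 61, 61, 74, 103, 104, 105, 105, 104, 103, 102, 43]
[(np.float64(322.87665612016406), np.float64(201.8835972207407)), (np.float64(322.684806669313), np.float64(298.93998536722034)), (np.float64(366.51676834049664), np.float64(236.63392796185065)), (np.float64(278.9137707383618), np.float64(236.30881159094508))]
```

No slip this time and it's well centred. Descend.

Request:
carry_out(
  increments=[
    [255,[-0.5,0,12],0],
    [255,[0,0,12],0],
    [255,[0,0,6],0],
    [255,[0,0,4],0],
    [255,[0,0,4],0],
    [255,[0,0,3],0],
    [255,[0,0,0],0],
    [255,[0,0,0],0],
  ],
)

```text
time: 32.95
tool_pos: [0.5777, -0.0165, 0.0798]
ee_rot: [-3.141, 0.001, -3.136]
wrist_force: [0.5, -0.0, -1.1]
width: 0.014
finger_force: 30.0
```

Request:
carry_out(
  increments=[
    [255,[0,0,3],0],
    [255,[0,0,3],0],
    [255,[0,0,3],0],
    [255,[0,0,3],0],
    [255,[0,0,0],0],
    [255,[0,0,0],0],
  ],
)

```text
time: 33.55
tool_pos: [0.578, -0.0164, 0.0679]
ee_rot: [-3.141, 0.001, -3.136]
wrist_force: [-0.2, 1.2, 2.0]
width: 0.014
finger_force: 30.0
```

Request:
carry_out(
  increments=[
    [255,[0,0,2.5],0],
    [255,[0,0,0],0],
    [255,[0,0,0],8.5],
    [255,[0,0,0],8.5],
    [255,[0,0,0],8.5],
    [255,[0,0,0],8.5],
    [255,[0,0,0],8.5],
    [255,[0,0,0],0],
  ],
)

```text
time: 34.35
tool_pos: [0.5777, -0.0165, 0.0656]
ee_rot: [3.141, 0.001, 2.406]
wrist_force: [0.0, 0.5, 4.4]
width: 0.0137
finger_force: 30.0
```

Request:
carry_out(
  increments=[
    [255,[0,0,0],8.5],
    [255,[0,0,0],8.5],
    [255,[0,0,0],8.5],
    [255,[0,0,0],8.5],
    [255,[0,0,0],8.5],
    [255,[0,0,0],5],
    [255,[0,0,0],0],
    [255,[0,0,0],0],
  ],
)

```text
time: 35.15
tool_pos: [0.5779, -0.0165, 0.0656]
ee_rot: [3.14, 0.0, 1.581]
wrist_force: [0.0, -0.2, 4.8]
width: 0.014
finger_force: 30.0
```

Request:
carry_out(
  increments=[
    [255,[0,0,-2],0],
    [255,[0,0,-2],0],
    [255,[0,0,-2],0],
    [255,[0,0,-1],0],
    [255,[0,0,0],0],
    [255,[0,0,0],0],
  ],
)

```text
time: 35.75
tool_pos: [0.5775, -0.0165, 0.0707]
ee_rot: [-3.141, 0.0, 1.577]
wrist_force: [5.1, -1.8, -6.6]
width: 0.0139
finger_force: 30.0
```

Cartridge b is locked. Release and go to fresh a.

Request:
carry_out(
  increments=[
    [140,[0,0,2],0],
    [140,[0,0,0],0],
    [140,[0,0,0],0],
    [140,[0,0,-30],0],
    [140,[0,0,-40],0],
    [140,[0,0,-30],0],
    [140,[43,-20,0],0],
    [140,[43,-20,0],0],
  ],
)

```text
time: 36.55
tool_pos: [0.5373, 0.0694, 0.172]
ee_rot: [3.139, -0.0, 1.573]
wrist_force: [-0.1, 0.7, 0.1]
width: 0.0421
finger_force: 0.0
```

Request:
carry_out(
  increments=[
    [140,[43,-20,0],0],
    [140,[43,-20,0],0],
    [140,[43,-20,0],0],
    [140,[43,-20,0],0],
    [140,[43,-20,0],0],
    [140,[0,0,0],-7.5],
    [140,[0,0,0],-7.5],
    [140,[0,0,0],0],
  ],
)

```text
time: 37.35
tool_pos: [0.435, 0.2842, 0.1703]
ee_rot: [-3.141, 0.0, 1.84]
wrist_force: [0.5, -1.0, -0.8]
width: 0.0424
finger_force: 0.0
```

Run:
```python
from h import *
import pickle
o=robot.get_obs();print(o["tool_pos"],o["ee_rot"])
c=robot.get_calibration("wrist");im=robot.snapshot("wrist");s=robot.snapshot("scene");cv2.imwrite("pics/w9f.png",im);pickle.dump(c,open("w9.pkl","wb"))
cv2.imwrite("pics/w9.png",np.vstack([im[:300],cv2.resize(s[150:290,190:490],(640,300),interpolation=cv2.INTER_CUBIC)]))
hsv=cv2.cvtColor(im,cv2.COLOR_BGR2HSV)
for r in range(160,232,6):print(r,hsv[r,290:352:2,2].tolist())
```

```text
[0.43504058 0.28420932 0.17034387] [-3.14137060e+00  1.86782432e-04  1.83959120e+00]
160 [212, 215, 216, 196, 136, 126, 125, 124, 126, 129, 130, 128, 115, 105, 100, 99, 99, 109, 107, 101, 101, 102, 106, 110, 116, 120, 121, 139, 183, 190, 192]
166 [206, 212, 211, 206, 184, 129, 125, 122, 113, 115, 155, 193, 215, 193, 141, 123, 109, 107, 107, 124, 191, 225, 224, 220, 204, 173, 125, 109, 144, 186, 190]
172 [211, 210, 207, 202, 196, 149, 124, 163, 211, 224, 225, 226, 221, 164, 120, 79, 86, 90, 91, 92, 89, 163, 226, 227, 227, 227, 227, 223, 194, 175, 185]
178 [208, 204, 201, 198, 190, 157, 205, 225, 226, 225, 227, 227, 226, 187, 129, 108, 124, 127, 129, 131, 123, 152, 226, 228, 227, 228, 228, 228, 228, 219, 182]
184 [209, 204, 201, 199, 187, 199, 224, 227, 226, 227, 228, 228, 228, 208, 128, 104, 126, 130, 131, 132, 125, 155, 227, 229, 229, 229, 229, 229, 229, 229, 216]
190 [209, 207, 206, 202, 196, 211, 226, 227, 228, 227, 228, 228, 227, 175, 126, 104, 127, 131, 133, 132, 128, 157, 228, 230, 230, 230, 231, 229, 231, 230, 222]
196 [207, 209, 212, 210, 204, 200, 222, 229, 229, 229, 229, 230
[... 196 characters left out ...]
 135, 129, 142, 225, 233, 233, 233, 233, 232, 221, 206, 205]
208 [183, 182, 172, 145, 186, 201, 202, 203, 204, 205, 212, 224, 230, 232, 219, 129, 129, 136, 134, 136, 131, 145, 227, 233, 229, 219, 202, 201, 203, 202, 202]
214 [227, 222, 215, 197, 186, 199, 204, 206, 206, 203, 199, 200, 202, 200, 191, 126, 128, 138, 138, 138, 132, 131, 192, 207, 208, 205, 202, 198, 198, 195, 193]
220 [229, 224, 213, 193, 196, 205, 206, 204, 202, 201, 200, 202, 201, 202, 204, 205, 203, 200, 198, 197, 196, 199, 202, 202, 199, 197, 196, 194, 193, 192, 194]
226 [188, 222, 212, 187, 196, 204, 204, 204, 206, 206, 205, 202, 201, 204, 206, 209, 207, 204, 203, 201, 203, 205, 205, 201, 197, 195, 196, 197, 199, 199, 199]
```

View pics/w9.png

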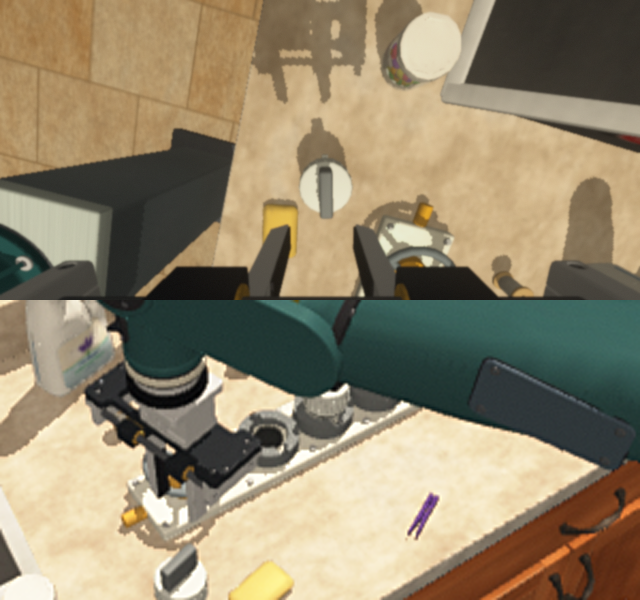

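Fresh a is at wrist (326,190). Its bar top face runs from (326.5,174) to (326,217).

```bash
python3 -c "
from h import *
bar('w9.pkl',(326.5,174),(326.2,218))"
```

```text
[437.6 287.8  96. ] 0.04599120095227648 105.23573557656592 (array([  3.5,   3.1, 129. ]), np.float64(-0.05917163436143369))
```

Request:
carry_out(
  increments=[
    [140,[4.5,3.2,30],0],
    [140,[0,0,40],0],
    [140,[0,0,35],0],
    [140,[0,0,15],0],
    [140,[0,0,8.5],0],
    [140,[0,0,0],0],
    [140,[0,0,0],0],
  ],
)

```text
time: 38.15
tool_pos: [0.4386, 0.2891, 0.0427]
ee_rot: [3.14, -0.0, 1.837]
wrist_force: [-0.4, -0.1, -0.8]
width: 0.0424
finger_force: 0.0
```

Request:
carry_out(
  increments=[
    [255,[0,0,0],0],
    [255,[0,0,0],0],
    [255,[0,0,0],0],
    [255,[0,0,0],0],
    [255,[0,0,0],0],
  ],
)

```text
time: 38.65
tool_pos: [0.4379, 0.2891, 0.0418]
ee_rot: [3.141, -0.0, 1.838]
wrist_force: [0.1, 0.4, 1.9]
width: 0.0135
finger_force: 30.0
```

Request:
carry_out(
  increments=[
    [255,[0,0,-5],0],
    [255,[0,0,-10],0],
    [255,[0,0,-20],0],
    [255,[0,0,-30],0],
    [255,[0,0,-30],0],
    [255,[0,0,0],0],
    [255,[0,0,0],0],
  ],
)

```text
time: 39.35
tool_pos: [0.4379, 0.2891, 0.1371]
ee_rot: [3.14, -0.0, 1.838]
wrist_force: [-0.1, -0.5, -2.2]
width: 0.0138
finger_force: 30.0
```

Run:
```python
from h import *
print(robot.get_obs()["ee_rot"],goal(.577,.0735,.12,np.pi+.006))
```

```text
[ 3.14000103e+00 -2.32679461e-04  1.83843977e+00] (array([-244.7,   77.1,   17.2]), np.float64(-75.0089348986741))
```

Request:
carry_out(
  increments=[
    [255,[-30,9.4,0],0],
    [255,[-43,13.5,0],0],
    [255,[-43,13.5,0],0],
    [255,[-43,13.5,0],0],
    [255,[-43,13.5,0],0],
    [255,[-42.7,13.7,0],0],
    [255,[0,0,0],-8.5],
    [255,[0,0,0],-8.5],
  ],
)

```text
time: 40.15
tool_pos: [0.5758, 0.0715, 0.1332]
ee_rot: [-3.137, -0.003, 2.138]
wrist_force: [-0.1, 0.6, -1.4]
width: 0.0136
finger_force: 30.0
```

Request:
carry_out(
  increments=[
    [255,[0,0,0],-8.5],
    [255,[0,0,0],-8.5],
    [255,[0,0,0],-8.5],
    [255,[0,0,0],-8.5],
    [255,[0,0,0],-8.5],
    [255,[0,0,0],-8.5],
    [255,[0,0,17],-7],
    [255,[0,0,0],0],
  ],
)

```text
time: 40.95
tool_pos: [0.5737, 0.0732, 0.1145]
ee_rot: [-3.141, -0.009, -3.136]
wrist_force: [-1.4, 0.5, -1.4]
width: 0.0138
finger_force: 30.0
```

Request:
carry_out(
  increments=[
    [255,[0,0,0],0],
    [255,[0,0,0],0],
  ],
)

```text
time: 41.15
tool_pos: [0.5765, 0.0734, 0.1191]
ee_rot: [-3.142, -0.001, -3.138]
wrist_force: [0.3, 0.1, -0.9]
width: 0.0137
finger_force: 30.0
```

Run:
```python
from h import *
o=robot.get_obs();print(o["tool_pos"],o["ee_rot"],goal(.577,.0735,.12,np.pi+.006))
c=robot.get_calibration("wrist");im=robot.snapshot("wrist");cv2.imwrite("pics/w10f.png",im)
hsv=cv2.cvtColor(im,cv2.COLOR_BGR2HSV)
for r in range(228,253,8):print(r,hsv[r,270:376:3,2].tolist())
print("col",hsv[180:303:3,322,2].tolist())
```

```text
[0.57648211 0.07335391 0.11911249] [-3.14151979e+00 -8.63907155e-04 -3.13751870e+00] (array([-0.5,  0.1, -0.9]), np.float64(-0.11035426681104354))
228 [230, 231, 230, 186, 164, 126, 126, 124, 106, 92, 81, 81, 81, 59, 62, 65, 66, 65, 67, 66, 64, 55, 80, 81, 83, 88, 102, 119, 126, 127, 127, 130, 212, 158, 163, 178]
236 [203, 203, 202, 208, 164, 126, 126, 90, 81, 80, 82, 81, 79, 44, 62, 65, 67, 67, 66, 65, 64, 49, 71, 82, 79, 81, 82, 82, 120, 127, 126, 135, 209, 197, 191, 194]
244 [198, 201, 201, 199, 203, 170, 127, 81, 80, 80, 80, 79, 69, 36, 61, 64, 66, 65, 67, 66, 63, 49, 51, 80, 80, 82, 80, 81, 86, 155, 200, 191, 202, 204, 203, 202]
252 [206, 204, 205, 199, 196, 167, 80, 81, 81, 80, 81, 81, 50, 35, 60, 65, 65, 66, 66, 65, 61, 46, 34, 80, 80, 81, 80, 81, 81, 118, 190, 192, 193, 195, 193, 194]
col [122, 89, 88, 106, 107, 131, 128, 78, 51, 51, 52, 51, 55, 64, 66, 68, 66, 67, 65, 67, 67, 66, 66, 65, 65, 65, 66, 64, 65, 65, 74, 110, 111, 111, 111, 111, 110, 109, 116, 61, 34]
```

Request:
carry_out(
  increments=[
    [255,[-1,0,12],0],
    [255,[0,0,12],0],
    [255,[0,0,6],0],
    [255,[0,0,4],0],
    [255,[0,0,4],0],
    [255,[0,0,3],0],
    [255,[0,0,0],0],
    [255,[0,0,0],0],
  ],
)

```text
time: 42.0
tool_pos: [0.5779, 0.0733, 0.0788]
ee_rot: [-3.142, 0.001, -3.136]
wrist_force: [0.2, 0.5, -1.1]
width: 0.0137
finger_force: 30.0
```

Request:
carry_out(
  increments=[
    [255,[0,0,3],0],
    [255,[0,0,3],0],
    [255,[0,0,3],0],
    [255,[0,0,2.5],0],
    [255,[0,0,0],0],
    [255,[0,0,0],0],
  ],
)

```text
time: 42.6
tool_pos: [0.5783, 0.0734, 0.0675]
ee_rot: [-3.142, 0.002, -3.136]
wrist_force: [1.5, 1.0, 2.8]
width: 0.0139
finger_force: 30.0
```

Request:
carry_out(
  increments=[
    [255,[0,0,2.2],0],
    [255,[0,0,0],0],
    [255,[0,0,0],8.5],
    [255,[0,0,0],8.5],
    [255,[0,0,0],8.5],
    [255,[0,0,0],8.5],
    [255,[0,0,0],8.5],
    [255,[0,0,0],0],
  ],
)

```text
time: 43.4
tool_pos: [0.578, 0.0732, 0.0658]
ee_rot: [3.141, 0.001, 2.403]
wrist_force: [-0.7, -0.4, 5.1]
width: 0.0135
finger_force: 30.0
```

Request:
carry_out(
  increments=[
    [255,[0,0,0],8.5],
    [255,[0,0,0],8.5],
    [255,[0,0,0],8.5],
    [255,[0,0,0],8.5],
    [255,[0,0,0],8.5],
    [255,[0,0,0],5],
    [255,[0,0,0],0],
    [255,[0,0,0],0],
  ],
)

```text
time: 44.2
tool_pos: [0.5779, 0.0732, 0.0658]
ee_rot: [3.141, 0.0, 1.576]
wrist_force: [-0.7, -0.4, 5.1]
width: 0.014
finger_force: 30.0
```

Request:
carry_out(
  increments=[
    [255,[0,0,-2],0],
    [255,[0,0,-2],0],
    [255,[0,0,-2],0],
    [255,[0,0,-1],0],
    [255,[0,0,0],0],
    [255,[0,0,0],0],
  ],
)

```text
time: 44.8
tool_pos: [0.5778, 0.0732, 0.0709]
ee_rot: [-3.141, 0.0, 1.576]
wrist_force: [4.0, -0.2, -5.1]
width: 0.014
finger_force: 30.0
```

All three are locked. Now the handwheel knob, at about (620,219) from the earlier rays, with the axis near (577,198).

Request:
carry_out(
  increments=[
    [140,[0,0,2],0],
    [140,[0,0,0],0],
    [140,[0,0,0],0],
    [120,[0,0,-30],0],
    [120,[0,0,-40],0],
    [120,[0,0,-30],0],
    [120,[36,11,0],0],
    [120,[36,11,0],0],
  ],
)

```text
time: 45.6
tool_pos: [0.6003, 0.1457, 0.1725]
ee_rot: [3.138, -0.001, 1.574]
wrist_force: [0.3, -0.1, -0.4]
width: 0.0501
finger_force: 0.0
```

Request:
carry_out(
  increments=[
    [120,[36,11,0],0],
    [120,[37,10,0],0],
    [120,[0,0,0],0],
    [120,[0,0,0],0],
  ],
)

```text
time: 46.0
tool_pos: [0.6194, 0.2192, 0.1693]
ee_rot: [-3.14, 0.001, 1.578]
wrist_force: [-0.4, -0.2, -0.7]
width: 0.0498
finger_force: 0.0
```

Run:
```python
from h import *
o=robot.get_obs();print(o["tool_pos"],o["ee_rot"],o["time"])
c=robot.get_calibration("wrist");im=robot.snapshot("wrist");t=robot.snapshot("top")
cv2.imwrite("pics/w11.png",np.hstack([cv2.resize(im[100:300,220:420],(400,400),interpolation=cv2.INTER_CUBIC),cv2.resize(t[160:280,250:370],(400,400),interpolation=cv2.INTER_CUBIC)]))
print(proj(c,[.62,.219,.112]),proj(c,[.577,.198,.07]),proj(c,[.62,.219,.07]))
d=(im.max(2)<45).astype(np.uint8)*255;q=np.zeros_like(d);q[120:230,280:370]=255
n,l,st,ce=cv2.connectedComponentsWithStats(d&q)
for i in range(1,n):
    if st[i,4]>60:print(st[i],ce[i])
```

```text
[0.61938572 0.21918467 0.16927789] [-3.14029484e+00  9.07476480e-04  1.57829529e+00] 46.0
(np.float64(323.5057977260418), np.float64(203.61062679814995)) (np.float64(284.6750434216705), np.float64(210.9770756483459)) (np.float64(323.2625614507341), np.float64(193.0158988556188))
[317 187  14  21 166] [322.63855422 194.72289157]
```

View pics/w11.png

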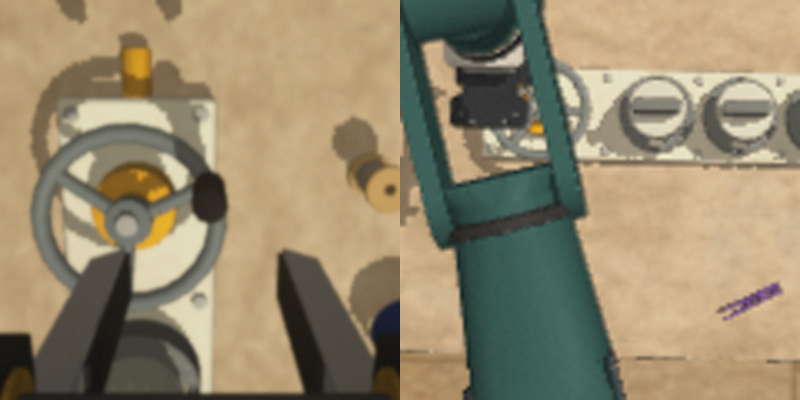

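The installed wings are in line with the row. The knob is at wrist (324,198) as predicted. Grip it.

Request:
carry_out(
  increments=[
    [165,[0,1,0],0],
    [165,[0,0,20],0],
    [165,[0,0,35],0],
    [165,[0,0,35],0],
    [165,[0,0,12],0],
    [165,[0,0,5],0],
    [165,[0,0,0],0],
    [165,[0,0,0],0],
  ],
)

```text
time: 46.9
tool_pos: [0.6223, 0.2187, 0.0652]
ee_rot: [3.138, -0.001, 1.576]
wrist_force: [-0.5, 0.1, 0.2]
width: 0.0331
finger_force: 0.0
```

Request:
carry_out(
  increments=[
    [255,[0,0,0],0],
    [255,[0,0,0],0],
    [255,[0,0,0],0],
    [255,[0,0,0],0],
  ],
)

```text
time: 47.3
tool_pos: [0.6221, 0.219, 0.0643]
ee_rot: [3.138, -0.001, 1.577]
wrist_force: [1.3, 0.5, 3.7]
width: 0.0176
finger_force: 30.0
```

Run:
```python
from h import *
p=robot.get_obs()["tool_pos"];A=np.array([.5765,.1975]);d=p[:2]-A;r=np.hypot(*d);a=np.arctan2(d[1],d[0]);print(p,r*1000,np.degrees(a))
k=a+np.radians(np.arange(0,400,15));x=49.5*np.stack([np.sin(k),np.cos(k)],1)
for i in range(26):print(i,np.round(x[i+1]-x[i],1),end=" ")
```

```text
[0.62206429 0.21896604 0.06428563] 50.36760823996084 25.225849961737396
0 [10.9 -7. ] 1 [ 8.7 -9.6] 2 [  5.9 -11.5] 3 [  2.7 -12.6] 4 [ -0.6 -12.9] 5 [ -3.9 -12.3] 6 [ -7.  -10.9] 7 [-9.6 -8.7] 8 [-11.5  -5.9] 9 [-12.6  -2.7] 10 [-12.9   0.6] 11 [-12.3   3.9] 12 [-10.9   7. ] 13 [-8.7  9.6] 14 [-5.9 11.5] 15 [-2.7 12.6] 16 [ 0.6 12.9] 17 [ 3.9 12.3] 18 [ 7.  10.9] 19 [9.6 8.7] 20 [11.5  5.9] 21 [12.6  2.7] 22 [12.9 -0.6] 23 [12.3 -3.9] 24 [10.9 -7. ] 25 [ 8.7 -9.6]
```

Request:
carry_out(
  increments=[
    [255,[10.9,-7,-1],0],
    [255,[8.7,-9.6,0],0],
    [255,[5.9,-11.5,0],0],
    [255,[2.7,-12.6,0],0],
    [255,[-0.6,-12.9,0],0],
    [255,[-3.9,-12.3,0],0],
  ],
)

```text
time: 47.9
tool_pos: [0.5541, 0.2415, 0.0643]
ee_rot: [3.14, 0.002, 1.577]
wrist_force: [4.7, -4.4, 3.6]
width: 0.0174
finger_force: 30.0
```

Request:
carry_out(
  increments=[
    [255,[-7,-10.9,0],0],
    [255,[-9.6,-8.7,0],0],
    [255,[-11.5,-5.9,0],0],
    [255,[-12.6,-2.7,0],0],
    [255,[-12.9,0.6,0],0],
    [255,[-12.3,3.9,0],0],
    [255,[-10.9,7,0],0],
    [255,[0,0,0],0],
  ],
)

```text
time: 48.7
tool_pos: [0.5392, 0.1642, 0.0642]
ee_rot: [3.14, 0.0, 1.575]
wrist_force: [3.9, 0.9, 3.0]
width: 0.0171
finger_force: 30.0
```

Run:
```python
from h import *
o=robot.get_obs();p=o["tool_pos"];A=np.array([.5765,.1975]);d=p[:2]-A;print(p,np.hypot(*d)*1000,np.degrees(np.arctan2(d[1],d[0])),o["wrist_force"])
```

```text
[0.53920957 0.16424188 0.06421947] 49.966774576531016 -138.27126510663538 [3.91630127 0.86726048 2.95848397]
```

Request:
carry_out(
  increments=[
    [255,[-8.7,9.6,0],0],
    [255,[-5.9,11.5,0],0],
    [255,[-2.7,12.6,0],0],
    [255,[0.6,12.9,0],0],
    [255,[3.9,12.3,0],0],
    [255,[7,10.9,0],0],
    [255,[9.6,8.7,0],0],
    [255,[0,0,0],0],
  ],
)

```text
time: 49.5
tool_pos: [0.6185, 0.169, 0.0643]
ee_rot: [3.14, 0.002, 1.577]
wrist_force: [3.0, -0.7, 4.0]
width: 0.0175
finger_force: 30.0
```

Request:
carry_out(
  increments=[
    [255,[11.5,5.9,0],0],
    [255,[12.6,2.7,0],0],
    [255,[12.9,-0.6,0],0],
    [255,[12.3,-3.9,0],0],
    [255,[5.5,-3.2,0],0],
    [255,[5.4,-3.8,0],0],
    [255,[0,0,0],0],
  ],
)

```text
time: 50.2
tool_pos: [0.6177, 0.2261, 0.0643]
ee_rot: [3.132, 0.007, 1.575]
wrist_force: [11.3, -7.7, 1.5]
width: 0.0175
finger_force: 30.0
```

Run:
```python
from h import *
o=robot.get_obs();p=o["tool_pos"];A=np.array([.5765,.1975]);d=p[:2]-A;print(p,np.hypot(*d)*1000,np.degrees(np.arctan2(d[1],d[0])),o["wrist_force"])
```

```text
[0.61770743 0.22605554 0.06433312] 50.13452859431633 34.72081845014098 [11.30728344 -7.68722049  1.4956356 ]
```

It's at the stop (34.7°, about 14 N resisting). One small nudge, then release and rise.

Request:
carry_out(
  increments=[
    [255,[3,-2.3,0],0],
    [255,[0,0,0],0],
    [255,[-2,1.5,0],0],
    [165,[0,0,0],0],
    [165,[0,0,0],0],
    [165,[0,0,0],0],
  ],
)

```text
time: 50.8
tool_pos: [0.6103, 0.2305, 0.0617]
ee_rot: [-3.135, 0.001, 1.577]
wrist_force: [-0.8, 0.9, -1.1]
width: 0.033
finger_force: 0.0
```

Request:
carry_out(
  increments=[
    [165,[0,0,-20],0],
    [165,[0,0,-40],0],
    [165,[0,0,-45],0],
    [165,[-20,-40,-20],0],
    [165,[-20,-40,0],0],
    [165,[-20,-40,0],0],
    [165,[0,0,0],0],
    [165,[0,0,0],0],
  ],
)

```text
time: 51.6
tool_pos: [0.4914, 0.17, 0.1877]
ee_rot: [-3.139, 0.0, 1.577]
wrist_force: [1.4, 0.0, 0.9]
width: 0.0333
finger_force: 0.0
```

Run:
```python
from h import *
o=robot.get_obs();print(o["tool_pos"],o["time"])
a=robot.snapshot("scene");t=robot.snapshot("top");robot_w=robot.snapshot("wrist")
cv2.imwrite("pics/fin.png",np.vstack([cv2.resize(a[130:300,190:530],(680,340),interpolation=cv2.INTER_CUBIC),cv2.resize(t[150:280,210:482],(680,260+0),interpolation=cv2.INTER_CUBIC)]))
```

```text
[0.49142646 0.16997692 0.18767388] 51.6
```

View pics/fin.png

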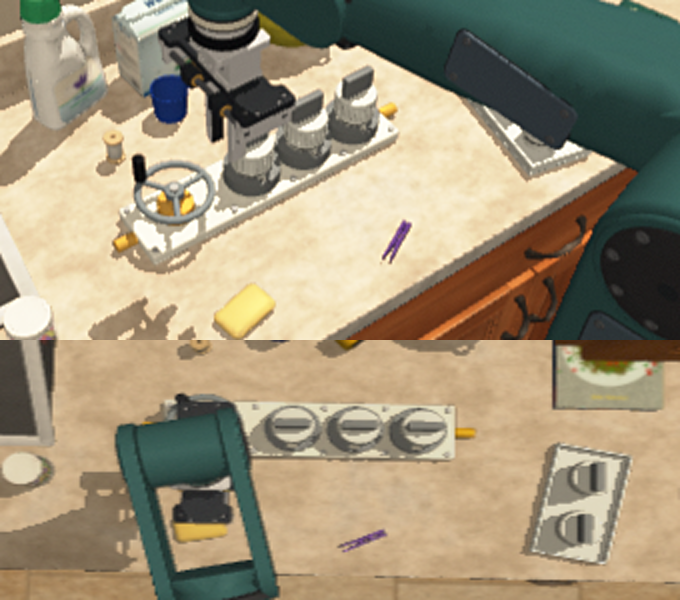

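The final view shows three fresh cartridges with wings in line with the row (top view, lower half: (292,428), (357,428), (420,430)). Both used ones are standing in the tray at (587,478) and (575,527). The wheel knob is still at its stop, bystanders are undisturbed and the gripper is clear.

```bash
python3 -c "
from bench import robot
print(robot.close_job())"
```

```text
the job is handed in; nothing more can be done
None
```

The job is handed in at about 52 s: both used cartridges stand in the tray (they lifted straight out with no push or twist, as their wings already lay crosswise to the row, unlocked), all three fresh ones are locked with wings in line with the row, and the valve was then opened to its stop.

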